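# Load the stencilling jig and refit its stencil plate

## Robot

A 6-joint arm with a two-finger parallel gripper is mounted at the origin on the work surface. World frame = base frame: x ahead of the robot, y to its left, z up, the work surface at z = 0. Lengths are in mm, angles in rad, forces in N, time in s.
With the tool pointing down it reaches from about 250 to 800 mm from the base axis. Payload 8.5 kg.
Tool frame: the origin (TCP) lies midway between the tips of the shut fingers; the grasp point (between the pads) lies 19 mm behind it (ctrl.grasp_offset is the distance from the TCP to the grasp point, in mm); z points along the fingers, y is the line along which they close (so a half turn about z gives the same grasp; the last joint's range is limited). The gripper opens to 85 mm and grips with 20 to 120 N. Pads are 22 mm wide; open, the fingers measure 114 mm over their backs; the gripper's body (76 mm by 85 mm) begins 54 mm behind the grasp point. The pads swing forward as they close: fully open they stand 13 mm farther back than shut.
Start: joints at [1.269, 0.238, -0.013, 1.319, 0, 1.571], TCP at [156.036, 501.23, 231.276] pointing down, gripper open.
Joint ranges: [-2.66, 2.66], [-1.03, 1.9], [-1.14, 1.46], [-1.82, 2.27], [-1.45, 1.34], [-3.14, 3.14]. Speed limits (rad/s): [2.22, 2.22, 2.79, 3.14, 3.14, 3.14].

## Interface

Orientations are given as a unit quaternion [x, y, z, w].
In Python, from workcell import ctrl gives the robot as it stands.
- The arm moves only by the tool step_arm, never from a script. Its argument "commands" is a list of rows, each a list of 6 numbers: the shift along the tool's x, y, z in units of 0.08 m (1.0 is 0.08 m), then the turn, a rotation vector about the tool's x, y, z in units of pi rad (1.0 is pi rad). A call has 1 to 10 rows; each row is the pose to reach, as a shift and turn from the pose commanded when the call began, along the tool's axes at that moment, turning the shorter way round; what a row does not reach only later rows make up. A row lasts 1/8 s, in which the tool goes at most 62.5 mm and 10.7 degrees, less where a joint would pass 70% of its speed; a pose out of reach is approached as far as the arm can. A call with a number of a shift or a turn outside -1 to 1 is refused whole. A call with a gripper value outside its range is refused whole. "grip" is the opening, from 0 (shut) to 1 (fully open), set as the call begins (left out, the last holds). The fingers move at their own pace and stop on an object; "squeeze" is the grip in N (left out, the last holds). Time passes only in rows, so rows that repeat a pose let the fingers close. It gives the time, the measured TCP pose, the force, the opening and the grip force at its end, in the units of the state.
- ctrl.get_obs(): the state, without advancing time (a new reading comes with each control period).
- ctrl.capture(name): name is "side" or "top" or "wrist"; returns a dict with "frame" (420x560x3 uint8, red, green, blue), "vfov" (degrees; the focal length in pixels is half the picture's height over the tangent of half this angle, whatever the lens; pixels are square), "cx", "cy" (the principal point, pixels), "extrinsics" (4x4, takes a point from world to camera coordinates). Camera axes: x right, y down, z forward; pixel columns grow to the right and rows downward; lengths in mm; the calibration is good to about 2 mm. A picture is of the moment at which its call begins. There is no depth.
- ctrl.close_job(): hands the job in; it is judged then, once.
The state is a dict: "t": time; "q": joint angles; "qvel": joint speeds; "joint_efforts": joint torques, N m; "position": TCP position; "tool_rot": TCP orientation; "force": force on the tool from outside, world axes, zero at the start; "moment": the same for the moment, N m; "gripper_width": finger opening in mm; "finger_force": force on a finger pad.
Only numpy, scipy, OpenCV 4.12 (cv2) and the standard library are available. Lean on these libraries where they do the work, as an engineer would, in place of code of your own. Each camera call takes 0.05 s, during which the arm holds its last target. There are 200 camera calls.

## Task

Get the batch of blank plaques ready for stencilling: lift the stencil plate off the jig and lay it flat on the bench clear of the jig, then, with the plate still lying there, slide every plaque body first into a lane of its own, under the bridge, until it is fully home against the end stop. Once they are all home, put the plate back over the two pins so that it rests flush on the jig, let go, and leave the bottle, paint jar, brush and tape where they are.

Things in the scene. Friction and masses are not known exactly. Their poses are not given: they have to be found in the camera images.
- jig: Fixed wooden stencilling jig, 100 (x -55 to 45) x 330 mm, 25 mm high, with five equal straight lanes side by side. Origin on the bench; +x is the way plaques slide in (away from the robot), y across the lanes, z up. Lane centre lines at jig y = -104, -52, 0, 52, 104 mm. Lanes are 47 mm wide, floor 6 mm above the bench; dividers 5 mm thick; dividers, end blocks and stop wall 19 mm high.
- jig_mouth (a point): Floor of the middle lane's mouth, jig (-40, 0, 6) mm, axes as the jig's. A dark wooden bridge covers all mouths from jig x = -40 to -22 mm, underside at 19 mm, top at 25 mm above the bench, so each mouth is a slot 47 mm wide and 13 mm high; behind the bridge the lanes are open above. In front a ramp, 15 mm long, rises from the bench to the lane floor.
- jig_stop (a point): Foot of the middle lane's end stop, jig (30, 0, 6) mm, axes as the jig's; the stop face runs across all lanes, 70 mm in from the mouths, and the stop wall ends at jig x = 45 mm. A plaque fully home touches it: its origin is then at jig x = -12.5 mm, 6 mm above the bench, and 15 mm of its body and the whole tab stick out of the mouth.
- jig_seat (a point): Point at jig (13, 0, 19) mm, axes as the jig's, midway between the two steel locating pins, where the plate's origin comes when the plate is flush. The pins are 10 mm thick, tapered at the top, at jig x = 13 mm, y = -146 and +146 mm, from 19 to 38 mm above the bench.
- plate: Loose aluminium stencil plate, 60 mm (x) x 310 mm (y) x 5 mm, about 0.3 kg, with five rectangular windows in a row and a 13 mm hole for a pin near each end, at x = 0, y = -146 and +146 mm. Origin at the centre of its underside, z up. It starts flush on the jig, over the pins; either way round fits.
- plate_grip (a point): Centre of the plate's handle, 34 mm above the plate's underside: a black bar over the middle window, running along the plate's x, 62 mm long, 14 mm wide (y), 14 mm tall, carried on two posts 10 x 12 mm at plate x = -23.5 and +23.5 mm. Axes as the plate's.
- plaque1: One of 3 to 5 identical loose blank plaques (None all along if absent): white wooden paddle shape, 10 mm thick, about 35 g. Body 85 mm (x) x 44 mm (y); a tab 45 mm long, 20 mm wide runs on from the middle of its -x side. Origin at the centre of the body's underside, z up; front edge at x = +42.5, tab end at x = -87.5 mm. Starts flat on the bench on the right, tab roughly to the robot.
- plaque2: One of 3 to 5 identical loose blank plaques (None all along if absent): white wooden paddle shape, 10 mm thick, about 35 g. Body 85 mm (x) x 44 mm (y); a tab 45 mm long, 20 mm wide runs on from the middle of its -x side. Origin at the centre of the body's underside, z up; front edge at x = +42.5, tab end at x = -87.5 mm. Starts flat on the bench on the right, tab roughly to the robot.
- plaque3: One of 3 to 5 identical loose blank plaques (None all along if absent): white wooden paddle shape, 10 mm thick, about 35 g. Body 85 mm (x) x 44 mm (y); a tab 45 mm long, 20 mm wide runs on from the middle of its -x side. Origin at the centre of the body's underside, z up; front edge at x = +42.5, tab end at x = -87.5 mm. Starts flat on the bench on the right, tab roughly to the robot.
- plaque4: One of 3 to 5 identical loose blank plaques (None all along if absent): white wooden paddle shape, 10 mm thick, about 35 g. Body 85 mm (x) x 44 mm (y); a tab 45 mm long, 20 mm wide runs on from the middle of its -x side. Origin at the centre of the body's underside, z up; front edge at x = +42.5, tab end at x = -87.5 mm. Starts flat on the bench on the right, tab roughly to the robot.
- plaque5: One of 3 to 5 identical loose blank plaques (None all along if absent): white wooden paddle shape, 10 mm thick, about 35 g. Body 85 mm (x) x 44 mm (y); a tab 45 mm long, 20 mm wide runs on from the middle of its -x side. Origin at the centre of the body's underside, z up; front edge at x = +42.5, tab end at x = -87.5 mm. Starts flat on the bench on the right, tab roughly to the robot.
- bottle: Bystander: white plastic bottle, 64 mm across, 170 mm tall, origin under its centre, standing on the right beyond the row of plaques.
- paintpot: Bystander: squat paint jar, 68 mm across, 65 mm tall, origin under its centre, standing beyond the jig.
- brush: Bystander: paint brush lying on the bench beyond the plaques, origin under its middle.
- tape: Bystander: roll of masking tape lying flat, 100 mm across, 24 mm high, origin under its centre, at the far right, nearer the robot.
There are look-alikes about, which are no part of the job. What is shaped like the plaque3 but blue or yellow is not meant.

How it is judged:
By the outcome, as a careful person would: the job done as asked, in the order asked, and still so for the second after the job is handed in, with the robot touching nothing.
Of plaque1, plaque2, plaque3, plaque4, plaque5 only 3 to 5 are there at a start; the rules pass over those that are not, and their reading is None.
At some moment in a run one of plaque1, plaque2, plaque3, plaque4, plaque5 may be knocked a few centimetres aside while the robot is not near it.
Once in a run the grip may slacken for a moment while it holds something.
It also fails if it takes over 210 s, if anything falls off the work surface, if the arm or the gripper's body presses on something with over 40 N, if the wrist force passes 120 N, or if a joint passes its speed limit or range.

## Working session

There is one attempt and no reset: what is moved stays moved. The work goes in short steps, Python scripts to look and compute and a tool call to move; the robot and the scene stay as the last step left them, time stands still between calls to the robot, and variables do not carry over. Pictures are saved under pics/ and viewed, at most 14 in all, crops included, and the job is handed in when it is done.

Besides the shell and the picture viewer there is one more tool, called after "Request:" as name(argument=value, ...) on one line, values as JSON. step_arm: Moves the arm, as the interface text tells. Its arguments: {"type":"object","properties":{"commands":{"type":"array","items":{"type":"array","items":{"type":"number"}}},"grip":{"type":"number"},"squeeze":{"type":"number"}},"required":["commands"]}

```bash
mkdir -p pics; ls; cat > h.py <<'E'
import numpy as np, cv2
from workcell import ctrl
from scipy.spatial.transform import Rotation as R
def cap(n,save=None):
    c=ctrl.capture(n)
    if save: cv2.imwrite(f'pics/{save}.png',c['frame'][:,:,::-1])
    return c
def K(c):
    f=c['frame'].shape[0]/2/np.tan(np.radians(c['vfov'])/2)
    return np.array([[f,0,c['cx']],[0,f,c['cy']],[0,0,1]])
def ray(c,px,z):
    E=np.array(c['extrinsics']); px=np.atleast_2d(px).astype(float)
    d=np.c_[px,np.ones(len(px))]@np.linalg.inv(K(c)).T@E[:3,:3]
    o=-E[:3,:3].T@E[:3,3]
    return o+d*((z-o[2])/d[:,2])[:,None]
def proj(c,P):
    E=np.array(c['extrinsics']); p=np.atleast_2d(P)@E[:3,:3].T+E[:3,3]; p=p@K(c).T
    return p[:,:2]/p[:,2:]
E
python3 - <<'E'
from h import *
for n in ['top','side','wrist']:
    c=cap(n,n+'0'); print(n,c['vfov'],c['cx'],c['cy'],np.round(c['extrinsics'],3).tolist())
o=ctrl.get_obs(); print(o)
E
```

```text
pics
top 57.965735273925766 272.5130476590886 208.93323086813973 [[-0.025, -1.0, -0.002, -176.765], [-0.994, 0.025, -0.109, 504.25], [0.109, -0.0, -0.994, 1079.589], [0.0, 0.0, 0.0, 1.0]]
side 48.353224084348355 282.6109011196686 212.32565777461323 [[-0.982, -0.187, -0.015, 447.049], [-0.133, 0.751, -0.646, 247.783], [0.132, -0.633, -0.763, 1048.301], [0.0, 0.0, 0.0, 1.0]]
wrist 69.06717215011798 280.28256268083874 210.49510047527045 [[0.296, 0.955, -0.001, -524.267], [0.922, -0.286, 0.26, -33.659], [0.248, -0.078, -0.966, 377.456], [0.0, 0.0, 0.0, 1.0]]
{'t': 0.15, 'q': array([ 1.26900639e+00,  2.38613074e-01, -1.40518364e-02,  1.31920304e+00,
       -1.18408826e-05,  1.57077892e+00]), 'qvel': array([-2.17331461e-03, -2.84245057e-03,  1.69871962e-03,  1.79107579e-03,
        1.43253111e-03,  3.46464976e-05]), 'joint_efforts': array([ 1.21894182e-04, -5.39078093e+01,  3.46598840e+01,  1.45121111e-02,
       -5.40338718e-06, -2.31213747e-06]), 'position': array([155.95459736, 500.96858203, 230.84441263]), 'tool_rot': array([ 1.50314360e-01,  9.88638107e-01, -5.30614442e-04, -7.46965540e-05]), 'force': array([ 0.67232806, -0.38697318, -0.03653511]), 'moment': array([-0.01040659, -0.01824944, -0.02398314]), 'finger_force': 0.0, 'gripper_width': 85.52530280156692}
```

View pics/top0.png

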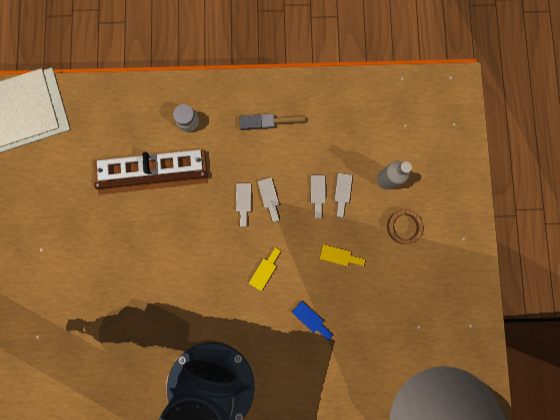

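View pics/side0.png

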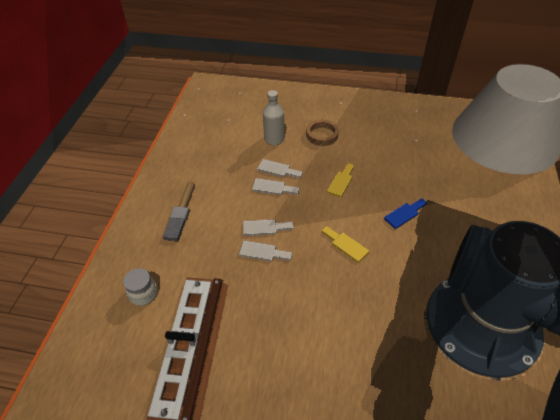

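The top view shows white paddles at about (243,198), (268,192), (318,189) and (343,188). The yellow ones at (265,268) and (343,255) and the blue one at (315,320) are look-alikes. The jig with the plate spans cols 97-205, rows 150-187, with its handle at (146,162). I choose the four white ones.

```bash
cat >> h.py <<'E'
def white(c,lo=120,smax=60):
    h=cv2.cvtColor(c['frame'],cv2.COLOR_RGB2HSV)
    return ((h[...,1]<smax)&(h[...,2]>lo)).astype(np.uint8)
def plaques(c,m,z=10,tol=0.3):
    out=[]
    for k in cv2.findContours(m,cv2.RETR_EXTERNAL,cv2.CHAIN_APPROX_NONE)[0]:
        if len(k)<20: continue
        P=ray(c,k[:,0],z)[:,:2].astype(np.float32)
        # area, centroid and principal axis from the outline's polygon moments
        M=cv2.moments((P*8).astype(np.float32)); A=M['m00']/64
        if not(4640*(1-tol)<A<4640*(1+tol)): continue
        g=np.array([M['m10'],M['m01']])/M['m00']/8
        a=.5*np.arctan2(2*M['mu11'],M['mu20']-M['mu02']); d=np.array([np.cos(a),np.sin(a)])
        t=(P-g)@d
        if t.max()>-t.min(): d=-d   # centroid nearer front edge: long side is the tab
        g0=g+d*12.6                # body centre: centroid lies 12.6 mm towards the tab
        out.append((*np.round(g0,1),round(float(np.degrees(np.arctan2(d[1],d[0]))),1),round(A),tuple(k[:,0].mean(0).round())))
    return out
E
python3 - <<'E'
from h import *
c=cap('top'); f=c['frame']
print(f[198,243],f[170,343],f[160,146-30],f[265,265],f[113,185])
for lo in (110,140):
  m=white(c,lo,70); print(lo)
  for p in plaques(c,m): print(p)
  # plate
  for k in cv2.findContours(m,cv2.RETR_EXTERNAL,cv2.CHAIN_APPROX_NONE)[0]:
    if len(k)<25: continue
    r=cv2.minAreaRect(ray(c,k[:,0],24)[:,:2].astype(np.float32)); print(k[:,0].mean(0).round(),np.round(np.r_[r[0],r[1],r[2]],1))
c=cap('side')
for lo in (110,140):
  m=white(c,lo,70)
  for p in plaques(c,m): print('side',p)
print('handle',ray(cap('top'),[[146,162]],42))
# grid of bare-eye check crop
t=cap('top')['frame'][140:240,80:380]; cv2.imwrite('pics/crop.png',cv2.resize(t[:,:,::-1],(780,260),interpolation=cv2.INTER_CUBIC))
E
```

```text
[183 170 158] [147 103  51] [210 204 199] [214 182   0] [143 136 137]
110
(np.float64(540.4), np.float64(-102.7), -1.0, 4296, (np.float64(243.0), np.float64(203.0)))
(np.float64(552.0), np.float64(-176.3), 13.9, 4106, (np.float64(269.0), np.float64(199.0)))
(np.float64(559.1), np.float64(-325.4), -1.3, 4007, (np.float64(318.0), np.float64(195.0)))
(np.float64(560.7), np.float64(-401.3), -9.2, 4179, (np.float64(342.0), np.float64(194.0)))
[410. 406.] [ -41.1 -559.4  118.6  103.1   88.6]
[243. 203.] [ 515.7 -103.2   41.3  127.2   88.9]
[269. 199.] [ 527.4 -182.   129.1   42.6   13.8]
[318. 195.] [ 535.1 -324.    41.1  124.6   88.5]
[342. 194.] [ 535.9 -394.9   43.3  128.9   80.5]
[405. 167.] [ 614.8 -587.9   29.9   30.2   88.5]
[395. 173.] [ 596.7 -554.4   62.4   50.1   27.4]
[121. 168.] [634.9 254.9  61.9 147.2   4.6]
[180. 161.] [648.5  84.3  61.4 130.3   5. ]
[267. 120.] [ 769.2 -179.8   36.1   37.3   88.5]
[182. 117.] [790.   74.4  57.5  71.6  88.5]
[ 30. 109.] [826.7 547.2 215.6 214.8  17.1]
140
(np.float64(542.1), np.float64(-102.6), -1.6, 4156, (np.float64(243.0), np.float64(203
[... 974 characters left out ...]
loat64(-322.4), -1.5, 4237, (np.float64(275.0), np.float64(187.0)))
side (np.float64(559.8), np.float64(-399.1), -9.9, 4130, (np.float64(280.0), np.float64(169.0)))
side (np.float64(610.3), np.float64(-642.5), 100.7, 3731, (np.float64(273.0), np.float64(111.0)))
side (np.float64(541.0), np.float64(-100.9), -1.4, 3979, (np.float64(265.0), np.float64(251.0)))
side (np.float64(552.8), np.float64(-173.9), 13.8, 3969, (np.float64(266.0), np.float64(226.0)))
side (np.float64(561.3), np.float64(-323.6), -1.2, 3849, (np.float64(274.0), np.float64(186.0)))
side (np.float64(561.3), np.float64(-400.0), -9.4, 3864, (np.float64(279.0), np.float64(168.0)))
handle [[645.38375518 176.60238343  42.        ]]
```

View pics/crop.png

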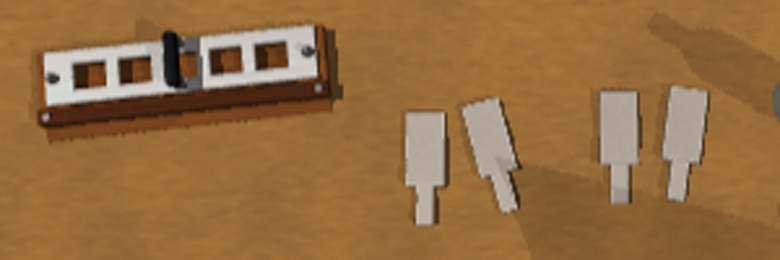

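The crop confirms four white paddles and the plate on the jig, with its handle at about crop (172,60). The look-alikes differ in colour and lie elsewhere. Next I move over the jig.

Request:
step_arm(commands=[[-1,-0.3,0,0,0,0],[-1,-0.3,0,0,0,0]])

```text
t: 0.6
position: [226.6, 453.2, 231.3]
tool_rot: [0.151, 0.989, -0.0, 0.0]
force: [0.2, -0.9, 0.6]
gripper_width: 85.2
finger_force: 0.0
```

Request:
step_arm(commands=[[-1,-0.3,0,0,0,0],[-1,-0.3,0,0,0,0]])

```text
t: 0.85
position: [296.4, 406.3, 231.3]
tool_rot: [0.151, 0.988, -0.0, 0.0]
force: [0.1, 0.1, -0.3]
gripper_width: 85.3
finger_force: 0.0
```

Request:
step_arm(commands=[[-1,-0.3,0,0,0,0],[-1,-0.3,0,0,0,0]])

```text
t: 1.1
position: [365.8, 359.5, 231.2]
tool_rot: [0.151, 0.988, -0.0, 0.0]
force: [0.2, 1.0, 0.2]
gripper_width: 85.5
finger_force: 0.0
```

Request:
step_arm(commands=[[-1,-0.3,0,0,0,0],[-1,-0.3,0,0,0,0]])

```text
t: 1.35
position: [435.1, 312.8, 231.2]
tool_rot: [0.152, 0.988, -0.0, 0.0]
force: [0.4, 0.5, -0.2]
gripper_width: 85.4
finger_force: 0.0
```

Request:
step_arm(commands=[[-1,-0.3,0,0,0,0],[-1,-0.3,0,0,0,0]])

```text
t: 1.6
position: [504.0, 266.4, 231.0]
tool_rot: [0.151, 0.988, -0.0, 0.0]
force: [-0.5, -0.1, -0.0]
gripper_width: 85.5
finger_force: 0.0
```

Request:
step_arm(commands=[[-1,-0.3,0,0,0,0],[-1,-0.3,0,0,0,0]])

```text
t: 1.85
position: [573.1, 219.9, 230.8]
tool_rot: [0.151, 0.989, -0.0, -0.0]
force: [-0.5, 1.1, -0.8]
gripper_width: 85.4
finger_force: 0.0
```

Request:
step_arm(commands=[[-1,-0.3,0,0,0,0],[-1,-0.3,0,0,0,0],[-1,-0.3,0,0,0,-0.06],[-1,-0.3,0,0,0,-0.124],[-1,-0.3,0,0,0,-0.124],[-1,-0.3,0,0,0,-0.124]])

```text
t: 2.6
position: [640.4, 175.0, 231.3]
tool_rot: [-0.042, 0.999, 0.0, -0.0]
force: [-0.1, 0.9, 0.3]
gripper_width: 85.3
finger_force: 0.0
```

```bash
cat >> h.py <<'E'
def plan(x,y,z,ang,o=None):
    """shift (mm, units) and z-turn (units of pi) in tool axes to TCP at x,y,z with closing line at ang deg"""
    o=o or ctrl.get_obs(); r=R.from_quat(o['tool_rot']); m=r.as_matrix()
    d=m.T@(np.array([x,y,z])-o['position']); a=np.degrees(np.arctan2(m[1,1],m[0,1]))
    tr=-((ang-a+90)%180-90)
    print('pos',np.round(o['position'],1),'ang',round(a,2),'q',np.round(o['q'],2),'tilt',np.round(m[2],3),'t',round(o['t'],2))
    print(' mm',np.round(d,1),'units',np.round(d/80,3),'turn',round(tr/180,4))
E
python3 - <<'E'
from h import *
c=cap('wrist','w1'); plan(641,174,231,95)
E
```

```text
pos [640.5 174.9 231.4] ang 94.87 q [0.27 0.49 0.36 1.45 0.   0.18] tilt [ 0.  0. -1.] t 2.65
 mm [-0.5 -0.9  0.4] units [-0.006 -0.011  0.005] turn -0.0007
```

View pics/w1.png

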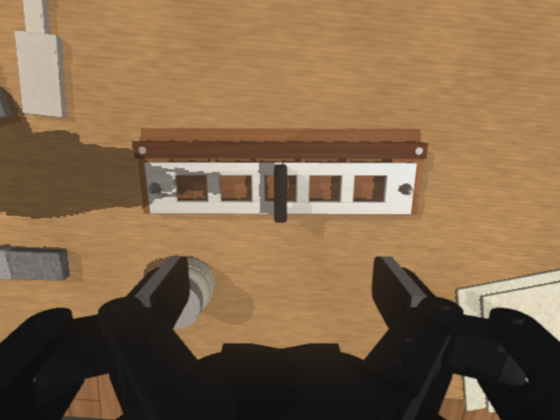

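The wrist view shows the bridge along rows 143-158, cols 134-427, and the plate at cols 146-416, rows 162-214. The handle is at (280,193) and the pins at (155,188) and (405,188). Next I measure the jig and the handle from this view.

```bash
cat >> h.py <<'E'
def rect(c,m,z,amin=1500):
    m=cv2.morphologyEx(m.astype(np.uint8),cv2.MORPH_CLOSE,np.ones((5,5)))
    for k in cv2.findContours(m,cv2.RETR_EXTERNAL,cv2.CHAIN_APPROX_NONE)[0]:
        if cv2.contourArea(k)<300: continue
        r=cv2.minAreaRect(ray(c,k[:,0],z)[:,:2].astype(np.float32))
        if r[1][0]*r[1][1]>amin: print(k[:,0].min(0),k[:,0].max(0),np.round(np.r_[r[0],r[1],r[2]],2))
E
python3 - <<'E'
from h import *
c=cap('wrist'); f=c['frame']; h=cv2.cvtColor(f,cv2.COLOR_RGB2HSV)
for p in [(300,151),(200,151),(300,136),(300,170),(210,166),(230,205),(280,200),(300,120),(340,190),(160,205),(424,180),(142,150),(405,188)]: print(p,f[p[1],p[0]],h[p[1],p[0]])
E
```

```text
(300, 151) [94 62 44] [ 11 136  94]
(200, 151) [97 62 45] [ 10 137  97]
(300, 136) [138  92  59] [ 13 146 138]
(300, 170) [225 219 208] [ 19  19 225]
(210, 166) [217 210 197] [ 20  24 217]
(230, 205) [214 207 194] [ 20  24 214]
(280, 200) [57 50 44] [14 58 57]
(300, 120) [176 135  88] [ 16 128 176]
(340, 190) [117 106  96] [ 14  46 117]
(160, 205) [205 198 185] [ 20  25 205]
(424, 180) [154 119  79] [ 16 124 154]
(142, 150) [158 148 143] [ 10  24 158]
(405, 188) [89 83 78] [14 32 89]
```

```bash
python3 - <<'E'
from h import *
c=cap('wrist'); f=c['frame']; h=cv2.cvtColor(f,cv2.COLOR_RGB2HSV).astype(int)
S,V=h[...,1],h[...,2]
roi=np.zeros(V.shape,bool); roi[125:230,100:460]=1
print('bridge z25'); rect(c,roi&(V<115)&(S>95),25)
print('screws'); 
m=(roi&(S<70)&(V>110)).astype(np.uint8); m[160:]=0
for k in cv2.findContours(m,cv2.RETR_EXTERNAL,2)[0]:
    if cv2.contourArea(k)>8: q=cv2.minEnclosingCircle(k)[0]; print(np.round(q,1),ray(c,q,25)[0].round(1))
print('plate z24'); rect(c,roi&(S<60)&(V>65)&(np.arange(420)[:,None]>160),24)
print('handle z41'); rect(c,roi&(V<65)&(S<90),41,300)
cv2.imwrite('pics/w1c.png',cv2.resize(f[130:225,125:435][:,:,::-1],None,fx=2.5,fy=2.5,interpolation=cv2.INTER_CUBIC))
E
```

```text
bridge z25
[100 140] [427 207] [627.58 149.42  76.95 376.26   4.95]
screws
[418.7 150.7] [585.4 326.1  25. ]
[142.1 149.5] [610.9  16.7  25. ]
plate z24
[145 161] [416 213] [641.23 174.92  61.17 309.95   4.67]
handle z41
[274 165] [286 220] [643.95 174.85  62.25  13.4    4.95]
```

View pics/w1c.png

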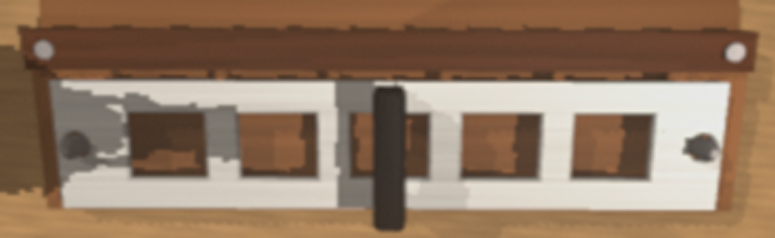

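The crop shows the handle's bar over the middle window and the two bridge screws, which give the jig a yaw of 4.7°. Jig origin is about (629,174). Now I descend and grip the handle.

Request:
step_arm(commands=[[-0.01,0,0.85,0,0,0.001],[-0.01,0,0.85,0,0,0.001]])

```text
t: 3.0
position: [638.6, 173.7, 159.3]
tool_rot: [-0.042, 0.999, -0.001, -0.004]
force: [-0.7, -0.4, -0.6]
gripper_width: 85.4
finger_force: 0.0
```

Request:
step_arm(commands=[[0,0,0.85,0,0,0],[0,0,0.85,0,0,0]], grip=0.5)

```text
t: 3.25
position: [639.6, 173.9, 93.2]
tool_rot: [-0.042, 0.999, -0.001, -0.003]
force: [-0.1, -0.8, 1.6]
gripper_width: 51.7
finger_force: 0.0
```

Request:
step_arm(commands=[[0,0,0.4,0,0,0],[0,0,0.74,0,0,0],[0,0,0.74,0,0,0],[0,0,0.74,0,0,0]])

```text
t: 3.75
position: [643.2, 174.8, 38.8]
tool_rot: [-0.042, 0.999, 0.0, 0.001]
force: [0.2, -0.2, 0.5]
gripper_width: 42.8
finger_force: 0.0
```

Request:
step_arm(commands=[[0,0,0,0,0,0],[0,0,0,0,0,0],[0,0,0,0,0,0],[0,0,0,0,0,0],[0,0,0,0,0,0],[0,0,0,0,0,0]], grip=0, squeeze=70)

```text
t: 4.5
position: [642.5, 174.8, 37.9]
tool_rot: [-0.042, 0.999, 0.0, 0.001]
force: [0.1, -0.1, 6.3]
gripper_width: 12.4
finger_force: 69.4
```

Request:
step_arm(commands=[[0,0,-0.15,0,0,0],[0,0,-0.3,0,0,0],[0,0,-0.6,0,0,0],[0,0,-0.9,0,0,0],[0,0,-0.9,0,0,0]])

```text
t: 5.12
position: [642.9, 174.8, 110.6]
tool_rot: [-0.042, 0.999, 0.0, 0.002]
force: [-0.8, 0.3, -2.1]
gripper_width: 12.2
finger_force: 68.4
```

Request:
step_arm(commands=[[0.4,0.1,0,0,0,0],[0.9,0.25,0,0,0,0],[0.9,0.25,0,0,0,0]])

```text
t: 5.5
position: [564.8, 188.3, 107.3]
tool_rot: [-0.043, 0.999, -0.0, -0.002]
force: [-0.0, 0.6, -1.5]
gripper_width: 12.6
finger_force: 68.3
```

Request:
step_arm(commands=[[0.5,0.15,0,0,0,0],[0.9,0.25,0,0,0,0]])

```text
t: 5.75
position: [493.8, 202.1, 107.4]
tool_rot: [-0.042, 0.999, -0.0, -0.0]
force: [0.2, 0.2, -2.6]
gripper_width: 12.3
finger_force: 68.4
```

Request:
step_arm(commands=[[0.5,0.15,0,0,0,0],[0.9,0.25,0,0,0,0]])

```text
t: 6.0
position: [420.2, 216.0, 107.6]
tool_rot: [-0.042, 0.999, -0.0, -0.0]
force: [0.6, -0.4, -2.3]
gripper_width: 12.1
finger_force: 68.4
```

Request:
step_arm(commands=[[0.4,0.15,0,0,0,0],[0.6,0.25,0,0,0,0],[0.6,0.25,0,0,0,0],[0.6,0.25,0,0,0,0]])

```text
t: 6.5
position: [372.9, 232.1, 108.2]
tool_rot: [-0.042, 0.999, 0.0, 0.0]
force: [0.6, -0.0, -1.6]
gripper_width: 12.3
finger_force: 68.4
```

```bash
python3 - <<'E'
from h import *
c=cap('wrist','w2'); plan(372,233,38-19,94.71); print(ctrl.get_obs()['gripper_width'],ctrl.get_obs()['force'])
cap('side','s2')
E
```

```text
pos [372.9 232.  108.1] ang 94.82 q [ 0.56  0.17 -0.43  0.96 -0.    0.47] tilt [-0.001  0.    -1.   ] t 6.55
 mm [ 0.9  1.1 89.1] units [0.011 0.014 1.114] turn 0.0006
12.311963988206115 [-0.02174982  0.06242691 -2.55973112]
```

View pics/w2.png

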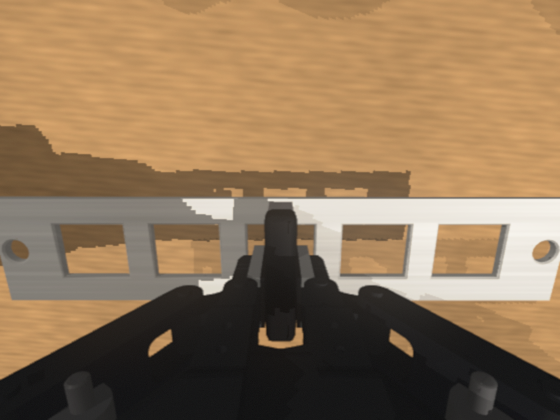

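The plate hangs level in the gripper, with its pin holes at (15,250) and (545,251). I lower it to the bench.

Request:
step_arm(commands=[[0,0,0.5,0,0,0],[0,0,0.9,0,0,0],[0,0,0.97,0,0,0],[0,0,0.97,0,0,0]])

```text
t: 7.1
position: [372.3, 231.8, 30.8]
tool_rot: [-0.042, 0.999, -0.0, -0.0]
force: [0.5, 0.1, -1.7]
gripper_width: 12.7
finger_force: 68.5
```

Request:
step_arm(commands=[[0,0,0.06,0,0,0],[0,0,0.13,0,0,0],[0,0,0.145,0,0,0],[0,0,0.145,0,0,0]])

```text
t: 7.6
position: [371.8, 231.9, 19.0]
tool_rot: [-0.042, 0.999, -0.0, 0.0]
force: [-0.7, 0.3, -1.2]
gripper_width: 13.1
finger_force: 68.6
```

Request:
step_arm(commands=[[0,0,0.008,0,0,0],[0,0,0.008,0,0,0],[0,0,0.008,0,0,0],[0,0,0.008,0,0,0],[0,0,0.008,0,0,0]], grip=0.5)

```text
t: 8.22
position: [371.8, 231.8, 18.3]
tool_rot: [-0.042, 0.999, -0.0, 0.0]
force: [-0.5, 0.3, 0.8]
gripper_width: 42.8
finger_force: 0.0
```

Request:
step_arm(commands=[[0,0,-0.4,0,0,0],[0,0,-1,0,0,0],[0,0,-1,0,0,0]])

```text
t: 8.6
position: [373.7, 233.0, 101.2]
tool_rot: [-0.042, 0.999, 0.001, 0.002]
force: [-0.2, 0.6, 0.1]
gripper_width: 42.8
finger_force: 0.0
```

Request:
step_arm(commands=[[-0.2,-0.5,-0.2,0,0,0],[-0.23,-1,-0.4,0,0,0]])

```text
t: 8.85
position: [397.2, 153.0, 129.9]
tool_rot: [-0.043, 0.999, -0.0, -0.0]
force: [0.6, -0.3, 0.4]
gripper_width: 42.9
finger_force: 0.0
```

Request:
step_arm(commands=[[-0.2,-0.5,0,0,0,0],[-0.23,-1,0,0,0,0]])

```text
t: 9.1
position: [422.6, 74.3, 129.8]
tool_rot: [-0.042, 0.999, -0.0, 0.0]
force: [0.4, 0.6, 0.3]
gripper_width: 42.4
finger_force: 0.0
```

Request:
step_arm(commands=[[-0.2,-0.5,0,0,0,0],[-0.23,-1,0,0,0,0]])

```text
t: 9.35
position: [447.6, -4.0, 129.5]
tool_rot: [-0.042, 0.999, -0.0, -0.0]
force: [0.1, 0.0, -0.3]
gripper_width: 42.7
finger_force: 0.0
```

Request:
step_arm(commands=[[-0.2,-0.5,0,0,0,0],[-0.24,-1,0,0,0,0.01],[-0.24,-1.0,0,0,0,0.034],[-0.24,-1.0,0,0,0,0.034],[-0.24,-1.0,0,0,0,0.034]])

```text
t: 9.98
position: [472.6, -80.4, 129.8]
tool_rot: [0.01, 1.0, 0.0, -0.0]
force: [-0.4, 0.6, 0.3]
gripper_width: 42.6
finger_force: 0.0
```

```bash
python3 - <<'E'
from h import *
c=cap('wrist','w3')
for p in plaques(c,white(c,100,70)): print('w',p)
plan(474.5,-100,60,88.7)
c=cap('top')
for p in plaques(c,white(c,110,70)): print('top',p)
rect(c,white(c,140,70),5,2000)
E
```

```text
w (np.float64(566.0), np.float64(-320.4), 1.6, 4439, (np.float64(29.0), np.float64(284.0)))
w (np.float64(538.9), np.float64(-101.2), -1.2, 4464, (np.float64(259.0), np.float64(252.0)))
w (np.float64(381.9), np.float64(95.7), -91.3, 4298, (np.float64(513.0), np.float64(91.0)))
pos [472.7 -80.3 130. ] ang 88.85 q [-0.17  0.22 -0.31  1.04 -0.   -0.15] tilt [ 0.001 -0.    -1.   ] t 10.03
 mm [ -2.2 -19.7  70. ] units [-0.028 -0.246  0.875] turn 0.0008
top (np.float64(555.2), np.float64(-175.5), 13.1, 3863, (np.float64(269.0), np.float64(198.0)))
top (np.float64(565.9), np.float64(-325.6), -1.2, 3548, (np.float64(318.0), np.float64(192.0)))
top (np.float64(563.6), np.float64(-401.7), -9.3, 3918, (np.float64(342.0), np.float64(194.0)))
top (np.float64(604.9), np.float64(-569.3), -69.4, 4899, (np.float64(394.0), np.float64(173.0)))
[390 383] [428 419] [ -52.21 -558.7   106.79   96.76   88.61]
[ 78 248] [124 273] [363.57 318.61  61.78 135.11   4.85]
[258 178] [278 210] [ 547.24 -177.65   95.7    43.36   13.84]
[335 173] [351 197] [ 568.35 -403.64   44.06   70.84   80.9 ]
[387 162] [411 182] [ 604.12 -572.94   73.26   61.18   88.52]
[173 104] [192 127] [797.59  81.25  58.89  72.33  61.4 ]
[ 0 68] [ 69 151] [834.44 559.57 219.13 217.62  16.73]
```

View pics/w3.png

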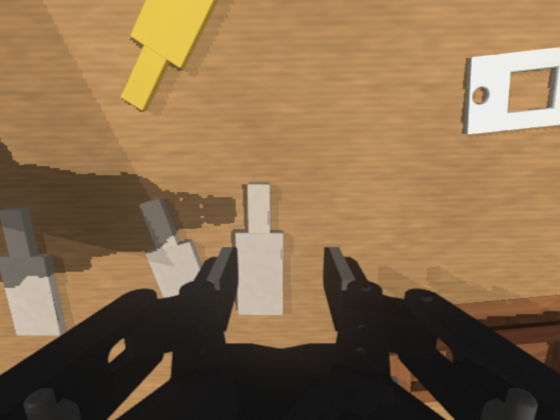

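The near plaque's tab is at about (258,208) with its body at (260,272), well clear of its neighbours. The plate corner with its hole is lying flat at (500,95). I grasp the tab.

Request:
step_arm(commands=[[0.005,-0.244,0.4,0,0,0],[0.005,-0.244,0.9,0,0,0],[0.005,-0.244,0.9,0,0,0]])

```text
t: 10.45
position: [470.0, -99.5, 56.4]
tool_rot: [0.011, 1.0, 0.0, -0.002]
force: [-0.5, -0.2, 0.8]
gripper_width: 42.5
finger_force: 0.0
```

Request:
step_arm(commands=[[0,0,0.5,0,0,0],[0,0,0.66,0,0,0],[0,0,0.68,0,0,0],[0,0,0.68,0,0,0]])

```text
t: 10.95
position: [472.9, -100.3, 5.1]
tool_rot: [0.011, 1.0, -0.0, 0.001]
force: [-0.1, 0.2, -0.7]
gripper_width: 42.9
finger_force: 0.0
```

Request:
step_arm(commands=[[0,0,0,0,0,0],[0,0,0,0,0,0],[0,0,0,0,0,0],[0,0,0,0,0,0],[0,0,0,0,0,0]], grip=0, squeeze=50)

```text
t: 11.58
position: [472.8, -100.4, 5.1]
tool_rot: [0.011, 1.0, -0.0, 0.001]
force: [-0.9, 0.6, 8.2]
gripper_width: 18.1
finger_force: 48.7
```

Request:
step_arm(commands=[[0,0,-0.3,0,0,0],[0,0,-0.8,0,0,0],[0,0,-0.8,0,0,0]])

```text
t: 11.95
position: [474.2, -100.7, 70.8]
tool_rot: [0.011, 1.0, -0.001, 0.003]
force: [0.5, 0.1, -0.3]
gripper_width: 18.2
finger_force: 49.3
```

```bash
python3 - <<'E'
from h import *
o=ctrl.get_obs(); print(o['gripper_width'],o['finger_force'])
J=np.array([629.05,173.95]); a=np.radians(4.71); X=np.array([np.cos(a),np.sin(a)]); Y=np.array([-X[1],X[0]])
for l in (52,0,-52,-104): print(l,[np.round(J+X*x+Y*l,1) for x in (-155,-77.5)])
t=J-155*X+52*Y; plan(*t,80,94.71)
E
```

```text
18.155964753278706 49.284955859184265
52 [array([470.3, 213. ]), array([547.5, 219.4])]
0 [array([474.6, 161.2]), array([551.8, 167.6])]
-52 [array([478.8, 109.4]), array([556.1, 115.8])]
-104 [array([483.1,  57.6]), array([560.4,  63.9])]
pos [ 474.2 -100.7   70.8] ang 88.73 q [-0.21  0.28 -0.4   0.89 -0.   -0.19] tilt [-0.005 -0.001 -1.   ] t 11.95
 mm [ 10.8 313.6  -9.6] units [ 0.136  3.92  -0.12 ] turn -0.0332
```

Request:
step_arm(commands=[[0.04,0.5,0,0,0,0],[0.08,0.975,0,0,0,0]])

```text
t: 12.2
position: [467.1, -21.5, 67.5]
tool_rot: [0.012, 1.0, -0.0, -0.0]
force: [1.1, 1.2, -0.4]
gripper_width: 17.9
finger_force: 49.3
```

Request:
step_arm(commands=[[0.04,0.5,0,0,0,0],[0.08,0.975,0,0,0,0]])

```text
t: 12.45
position: [462.3, 57.2, 67.4]
tool_rot: [0.011, 1.0, -0.0, -0.0]
force: [0.8, 0.3, -0.2]
gripper_width: 18.1
finger_force: 49.3
```

Request:
step_arm(commands=[[0.04,0.5,0,0,0,0],[0.08,0.975,0,0,0,0]])

```text
t: 12.7
position: [457.6, 135.3, 67.4]
tool_rot: [0.011, 1.0, -0.0, -0.0]
force: [0.2, 0.2, -1.1]
gripper_width: 18.2
finger_force: 49.3
```

Request:
step_arm(commands=[[0.04,0.5,0,0,0,0],[0.08,0.975,0,0,0,-0.015],[0.08,0.975,0,0,0,-0.033],[0.08,0.975,0,0,0,-0.033],[0.08,0.975,0,0,0,-0.033]])

```text
t: 13.32
position: [453.2, 211.8, 67.6]
tool_rot: [-0.04, 0.999, -0.0, -0.0]
force: [0.2, 0.5, -1.0]
gripper_width: 18.2
finger_force: 49.3
```

```bash
python3 - <<'E'
from h import *
o=ctrl.get_obs(); print(o['gripper_width'],o['finger_force'])
plan(455.4,211.8,12.6,94.71)
cap('wrist','w4'); cap('top','t4')
E
```

```text
18.158513365184067 49.317909479141235
pos [453.2 211.8  67.6] ang 94.57 q [ 0.44  0.31 -0.36  0.9  -0.    0.36] tilt [ 0.001 -0.    -1.   ] t 13.32
 mm [-2.2 -0.1 55. ] units [-0.027 -0.002  0.687] turn -0.0008
```

View pics/w4.png

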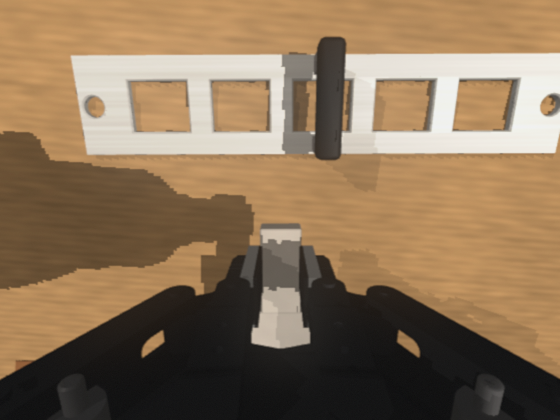

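The view shows the plaque held straight, with its tab at (281,262), and the plate lying flat at cols 75-560, rows 55-155. I use the plate's known placing pose to check the camera bias.

```bash
python3 - <<'E'
from h import *
c=cap('wrist'); f=c['frame']; h=cv2.cvtColor(f,cv2.COLOR_RGB2HSV).astype(int)
roi=np.zeros(f.shape[:2],bool); roi[20:175,40:]=1
m=(roi&(h[...,1]<70)).astype(np.uint8); print(h[70,100],h[70,300],h[105,60],h[230,280],h[300,281])
# hole centres on plate top (z5) from child contours
ks,hi=cv2.findContours(cv2.morphologyEx((roi&(h[...,1]<60)&(h[...,2]>70)).astype(np.uint8),cv2.MORPH_OPEN,np.ones((3,3))),cv2.RETR_CCOMP,cv2.CHAIN_APPROX_NONE)
for k,q in zip(ks,hi[0]):
    if cv2.contourArea(k)>100:
        r=cv2.minAreaRect(ray(c,k[:,0],5)[:,:2].astype(np.float32)); print(q[3],k[:,0].min(0),k[:,0].max(0),np.round(np.r_[r[0],r[1],r[2]],1))
# handle top z 41
rect(c,roi&(h[...,2]<65)&(h[...,1]<90),41,300)
E
```

```text
[ 20  17 226] [ 18  25 132] [ 16 128 184] [ 16  41 201] [ 16  39 184]
-1 [330  99] [339 155] [384.3 241.4  35.    4.7   5.1]
-1 [71 54] [317 154] [378.1 152.9  59.8 151.1   4.9]
1 [87 96] [105 117] [383.7  88.6  11.8  11.8  46.2]
1 [211  80] [270 131] [375.9 180.5  30.7  37.    4.6]
1 [130  80] [191 132] [380.4 129.7  31.4  36.4   4.6]
-1 [340  53] [559 153] [364.4 314.8  59.9 142.3   5. ]
5 [539  94] [556 115] [359.4 374.4  10.8  10.9  55.3]
5 [452  79] [514 130] [363.  333.1  30.7  35.3   4.6]
5 [372  79] [432 131] [367.4 282.1  31.3  36.2   4.6]
[315  38] [344 158] [371.77 230.67  59.02  13.67   4.91]
```

Camera bias is about 0.4 mm, so the jig estimate holds. I lower the plaque and insert it.

Request:
step_arm(commands=[[0,0.001,0.4,0,0,-0.001],[0,0.001,0.68,0,0,-0.001],[0,0.001,0.685,0,0,-0.001],[0,0.001,0.685,0,0,-0.001]])

```text
t: 13.98
position: [453.9, 212.3, 13.7]
tool_rot: [-0.042, 0.999, 0.0, 0.0]
force: [-0.5, -0.0, 0.4]
gripper_width: 18.0
finger_force: 49.3
```

Request:
step_arm(commands=[[-0.1,0,0,0,0,0],[-0.25,0,0,0,0,0],[-0.32,0,0,0,0,0],[-0.38,0,0,0,0,0],[-0.38,0,0,0,0,0]])

```text
t: 14.6
position: [484.0, 214.9, 13.0]
tool_rot: [-0.042, 0.999, -0.0, -0.0]
force: [0.1, -0.3, -0.2]
gripper_width: 18.2
finger_force: 49.3
```

```bash
cat >> h.py <<'E'
J=np.array([629.1,174.3]); YAW=4.71; _a=np.radians(YAW); JX=np.array([np.cos(_a),np.sin(_a)]); JY=np.array([-JX[1],JX[0]])
def st():
    o=ctrl.get_obs(); d=o['position'][:2]-J; m=R.from_quat(o['tool_rot']).as_matrix()
    print('jig x,y',np.round([d@JX,d@JY],2),'z',round(o['position'][2],2),'ang',round(np.degrees(np.arctan2(m[1,1],m[0,1]))-90,2),'F',np.round(o['force'],1),'M',np.round(o['moment'],2),'w',round(o['gripper_width'],1),'t',round(o['t'],1))
def jp(x,l,z):
    plan(*(J+x*JX+l*JY),z,90+YAW)
E
python3 -c "
from h import *
st(); jp(-78.5,52,12.6)"
```

```text
jig x,y [-141.26   52.35] z 12.97 ang 4.84 F [ 0.1 -0.3 -0.2] M [-0.02  0.07  0.01] w 18.2 t 14.6
pos [484.  214.9  13. ] ang 94.84 q [ 0.42  0.41 -0.37  0.79 -0.    0.33] tilt [ 0. -0. -1.] t 14.6
 mm [-62.8  -0.5   0.4] units [-0.784 -0.006  0.005] turn 0.0007
```

Request:
step_arm(commands=[[-0.15,-0.006,0,0,0,0],[-0.3,-0.006,0,0,0,0],[-0.45,-0.006,0,0,0,0],[-0.58,-0.006,0.01,0,0,0],[-0.66,-0.006,0.02,0,0,0],[-0.7,-0.006,0.02,0,0,0],[-0.7,-0.006,0.02,0,0,0]])

```text
t: 15.48
position: [539.6, 219.1, 11.4]
tool_rot: [-0.042, 0.999, -0.0, -0.0]
force: [-0.4, -0.9, -0.7]
gripper_width: 17.9
finger_force: 49.3
```

Request:
step_arm(commands=[[-0.03,0,0,0,0,0],[-0.06,0,0,0,0,0],[-0.075,0,0,0,0,0],[-0.09,0,0,0,0,0]])

```text
t: 15.98
position: [545.0, 219.6, 11.1]
tool_rot: [-0.042, 0.999, -0.0, -0.002]
force: [-8.7, -0.7, 4.6]
gripper_width: 17.8
finger_force: 49.9
```

```bash
python3 -c "
from h import *
st(); jp(-78.5,52,12.6)"
```

```text
jig x,y [-80.1   52.02] z 11.07 ang 4.87 F [-8.7 -0.7  4.6] M [0.08 1.87 0.03] w 17.8 t 16.0
pos [545.  219.6  11.1] ang 94.87 q [ 0.38  0.5  -0.22  0.86  0.    0.3 ] tilt [ 0.003 -0.    -1.   ] t 15.97
 mm [-1.6 -0.  -1.5] units [-0.02  -0.    -0.019] turn 0.0009
```

Request:
step_arm(commands=[[-0.01,0,0,0,0,0],[-0.02,0,0,0,0,0],[-0.03,0,0,0,0,0],[-0.03,0,0,0,0,0]])

```text
t: 16.48
position: [545.0, 219.6, 10.9]
tool_rot: [-0.043, 0.999, -0.0, -0.004]
force: [-15.1, -0.1, 7.5]
gripper_width: 18.3
finger_force: 50.3
```

```bash
python3 -c "
from h import *
st(); jp(-78.5,52,12.6); c=cap('top','t5'); cap('side','s5')
import cv2
f=c['frame'][140:230,80:230]; cv2.imwrite('pics/t5c.png',cv2.resize(f[:,:,::-1],None,fx=5,fy=5,interpolation=cv2.INTER_CUBIC))"
```

```text
jig x,y [-80.05  52.  ] z 10.91 ang 4.9 F [-15.1  -0.1   7.5] M [ 0.1   3.02 -0.01] w 18.3 t 16.5
pos [545.  219.6  10.9] ang 94.9 q [ 0.38  0.5  -0.21  0.86  0.    0.3 ] tilt [ 0.007  0.    -1.   ] t 16.48
 mm [-1.5 -0.  -1.7] units [-0.019 -0.    -0.021] turn 0.001
```

View pics/t5c.png

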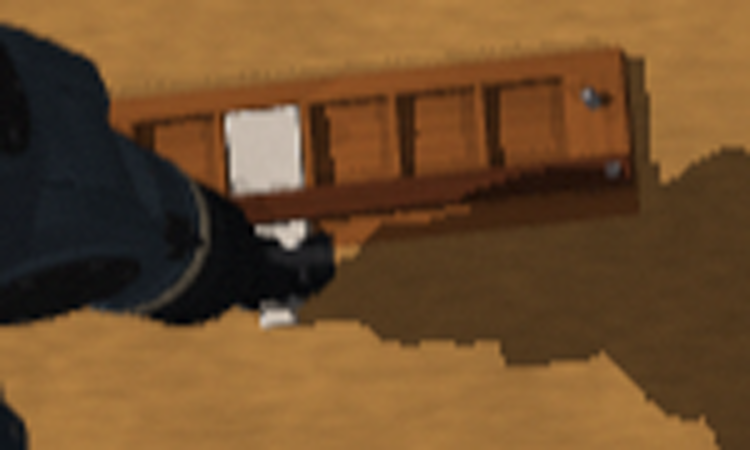

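The plaque in lane +52 fills its lane to the stop wall, with its body at crop (262,148). The push force rises with no motion, so it is home. I release it and go to plaque 2.

Request:
step_arm(commands=[[0.03,0,0,0,0,0],[0.03,0,0,0,0,0]])

```text
t: 16.82
position: [545.0, 219.6, 11.0]
tool_rot: [-0.043, 0.999, -0.0, -0.001]
force: [-6.5, 0.9, 0.1]
gripper_width: 17.6
finger_force: 49.4
```

Request:
step_arm(commands=[[0,0,0,0,0,0],[0,0,0,0,0,0],[0,0,0,0,0,0],[0,0,-0.2,0,0,0],[0,0,-0.6,0,0,0],[0,0,-1,0,0,0],[0,0,-1,0,0,0]], grip=0.36)

```text
t: 17.7
position: [548.7, 220.5, 95.2]
tool_rot: [-0.042, 0.999, 0.001, 0.003]
force: [-0.5, -0.4, -0.7]
gripper_width: 30.8
finger_force: 0.0
```

Request:
step_arm(commands=[[0.12,-0.5,-0.2,0,0,0],[0.233,-1,-0.5,0,0,0]], grip=0.5)

```text
t: 17.95
position: [534.0, 137.7, 131.3]
tool_rot: [-0.043, 0.999, -0.0, -0.001]
force: [0.5, -0.1, -0.3]
gripper_width: 42.9
finger_force: 0.0
```

Request:
step_arm(commands=[[0.12,-0.5,0,0,0,0],[0.233,-1,0,0,0,0]])

```text
t: 18.2
position: [522.8, 56.0, 131.9]
tool_rot: [-0.042, 0.999, -0.0, 0.0]
force: [0.2, 0.3, 0.2]
gripper_width: 42.7
finger_force: 0.0
```

Request:
step_arm(commands=[[0.12,-0.5,0,0,0,0],[0.233,-1,0,0,0,0]])

```text
t: 18.45
position: [510.8, -25.4, 131.6]
tool_rot: [-0.042, 0.999, -0.0, -0.0]
force: [-0.1, -0.5, 0.5]
gripper_width: 42.8
finger_force: 0.0
```

Request:
step_arm(commands=[[0.12,-0.5,0,0,0,0],[0.233,-1,0,0,0,0]])

```text
t: 18.7
position: [499.0, -106.7, 131.6]
tool_rot: [-0.042, 0.999, -0.0, -0.0]
force: [0.6, -0.7, 0.0]
gripper_width: 42.8
finger_force: 0.0
```

Request:
step_arm(commands=[[0.12,-0.5,0,0,0,0],[0.233,-1,0,0,0,-0.02],[0.233,-1.0,0,0,0,-0.049],[0.233,-1.0,0,0,0,-0.049],[0.233,-1.0,0,0,0,-0.049]])

```text
t: 19.32
position: [487.6, -186.3, 131.5]
tool_rot: [-0.118, 0.993, 0.0, -0.0]
force: [-0.5, -0.7, -0.5]
gripper_width: 42.9
finger_force: 0.0
```

```bash
cat >> h.py <<'E'
def tabs(c,smax=70,vmin=45):
    """all paddles in view incl. shaded: low saturation"""
    h=cv2.cvtColor(c['frame'],cv2.COLOR_RGB2HSV); m=((h[...,1]<smax)&(h[...,2]>vmin)).astype(np.uint8)
    return plaques(c,cv2.morphologyEx(m,cv2.MORPH_OPEN,np.ones((3,3))))
def tabplan(x,y,a,z,off=67.5):
    r=np.radians(a); plan(x-off*np.cos(r),y-off*np.sin(r),z,90+a)
E
python3 - <<'E'
from h import *
c=cap('wrist','w6'); st()
for p in tabs(c): print(p)
c2=cap('top')
for p in tabs(c2): print('top',p)
tabplan(552.2,-175,13.8,5)
E
```

```text
jig x,y [-170.53 -347.69] z 131.51 ang 13.62 F [0.8 0.7 0.1] M [ 0.01  0.   -0.03] w 42.5 t 19.4
(np.float64(550.5), np.float64(-175.8), 14.2, 4533, (np.float64(275.0), np.float64(248.0)))
(np.float64(557.2), np.float64(-322.4), -1.9, 4829, (np.float64(121.0), np.float64(220.0)))
(np.float64(557.8), np.float64(-396.8), -10.0, 5108, (np.float64(41.0), np.float64(203.0)))
top (np.float64(559.3), np.float64(-325.3), -1.5, 3976, (np.float64(318.0), np.float64(195.0)))
top (np.float64(561.0), np.float64(-401.2), -9.6, 4166, (np.float64(342.0), np.float64(194.0)))
top (np.float64(610.7), np.float64(-165.7), 67.2, 4107, (np.float64(268.0), np.float64(175.0)))
top (np.float64(589.8), np.float64(-544.1), 119.5, 5598, (np.float64(394.0), np.float64(174.0)))
top (np.float64(771.5), np.float64(-161.8), -87.8, 3942, (np.float64(257.0), np.float64(121.0)))
top (np.float64(778.7), np.float64(61.6), -146.7, 4591, (np.float64(186.0), np.float64(117.0)))
pos [ 487.8 -186.2  131.5] ang 103.65 q [-0.36  0.29 -0.21  1.07 -0.   -0.6 ] tilt [ 0. -0. -1.] t 19.43
 mm [  2.3  -4.5 126.5] units [ 0.028 -0.056  1.582] turn -0.0008
```

View pics/w6.png

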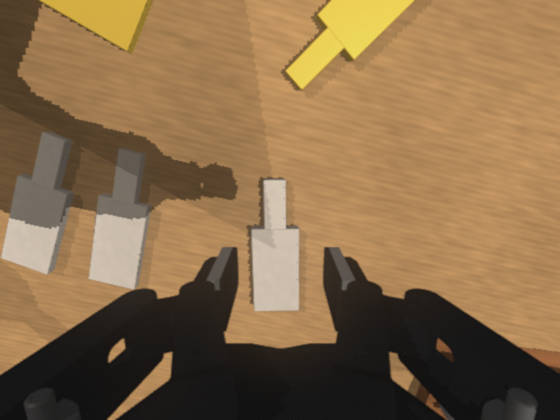

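The view shows plaque 2's tab at (274,203) with clear space around it, and p3 and p4 at (121,220) and (41,203). I grasp plaque 2 and carry it to the middle lane.

Request:
step_arm(commands=[[0.036,-0.067,0.4,0,0,-0.003],[0.036,-0.067,0.8,0,0,-0.003],[0.036,-0.067,0.8,0,0,-0.003]])

```text
t: 19.8
position: [484.6, -191.5, 65.8]
tool_rot: [-0.124, 0.992, 0.001, -0.002]
force: [-0.7, 0.1, 0.1]
gripper_width: 42.9
finger_force: 0.0
```

Request:
step_arm(commands=[[0,0,0.5,0,0,0],[0,0,0.75,0,0,0],[0,0,0.78,0,0,0],[0,0,0.78,0,0,0]])

```text
t: 20.3
position: [487.0, -192.7, 6.4]
tool_rot: [-0.124, 0.992, -0.0, 0.001]
force: [0.0, -0.2, 0.1]
gripper_width: 42.5
finger_force: 0.0
```

Request:
step_arm(commands=[[0,0,0,0,0,0],[0,0,0,0,0,0],[0,0,0,0,0,0],[0,0,0,0,0,0],[0,0,0,0,0,0]], grip=0, squeeze=50)

```text
t: 20.92
position: [487.0, -192.8, 6.5]
tool_rot: [-0.124, 0.992, -0.001, 0.001]
force: [-0.9, 1.2, 6.9]
gripper_width: 17.5
finger_force: 48.7
```

Request:
step_arm(commands=[[0,0,-0.3,0,0,0],[0,0,-0.78,0,0,0],[0,0,-0.78,0,0,0]])

```text
t: 21.3
position: [488.2, -193.4, 70.7]
tool_rot: [-0.124, 0.992, -0.001, 0.003]
force: [0.9, -0.3, -0.5]
gripper_width: 17.8
finger_force: 49.0
```

Request:
step_arm(commands=[[-0.08,0.45,0,0,0,0],[-0.147,0.871,0,0,0,0]])

```text
t: 21.55
position: [480.0, -121.5, 67.2]
tool_rot: [-0.123, 0.992, 0.0, -0.0]
force: [0.5, 0.3, -0.8]
gripper_width: 17.7
finger_force: 49.1
```

Request:
step_arm(commands=[[-0.08,0.45,0,0,0,0],[-0.147,0.871,0,0,0,0]])

```text
t: 21.8
position: [474.3, -50.6, 67.2]
tool_rot: [-0.124, 0.992, 0.0, -0.0]
force: [-0.8, -0.6, -0.6]
gripper_width: 17.5
finger_force: 49.1
```

Request:
step_arm(commands=[[-0.08,0.45,0,0,0,0],[-0.147,0.871,0,0,0,0]])

```text
t: 22.05
position: [468.6, 19.9, 67.2]
tool_rot: [-0.124, 0.992, -0.0, -0.0]
force: [0.0, 0.0, -0.6]
gripper_width: 17.7
finger_force: 49.1
```

Request:
step_arm(commands=[[-0.08,0.45,0,0,0,0],[-0.147,0.871,0,0,0,0]])

```text
t: 22.3
position: [462.9, 90.3, 67.2]
tool_rot: [-0.124, 0.992, -0.0, -0.0]
force: [1.6, 0.5, -0.9]
gripper_width: 17.4
finger_force: 49.1
```

Request:
step_arm(commands=[[-0.08,0.45,0,0,0,0],[-0.147,0.871,0,0,0,0.025],[-0.147,0.871,0,0,0,0.053],[-0.147,0.871,0,0,0,0.053],[-0.147,0.871,0,0,0,0.053]])

```text
t: 22.92
position: [457.5, 159.3, 67.3]
tool_rot: [-0.041, 0.999, -0.0, -0.0]
force: [0.5, 0.1, 0.5]
gripper_width: 17.5
finger_force: 49.1
```

```bash
python3 - <<'E'
from h import *
st(); jp(-172,0,12.7)
E
```

```text
jig x,y [-172.23   -0.91] z 67.28 ang 4.75 F [0.5 0.1 0.5] M [ 0.   -0.02  0.04] w 17.5 t 22.9
pos [457.5 159.3  67.3] ang 94.75 q [ 0.34  0.29 -0.4   0.89 -0.    0.25] tilt [ 0. -0. -1.] t 22.93
 mm [-0.3  0.9 54.6] units [-0.003  0.012  0.682] turn 0.0002
```

Request:
step_arm(commands=[[0,0.012,0.4,0,0,0],[0,0.012,0.66,0,0,0],[0,0.012,0.666,0,0,0],[0,0.012,0.666,0,0,0]])

```text
t: 23.42
position: [458.0, 160.4, 14.8]
tool_rot: [-0.041, 0.999, 0.0, 0.0]
force: [-0.2, -0.3, 0.4]
gripper_width: 17.8
finger_force: 49.1
```

Request:
step_arm(commands=[[-0.1,0,0,0,0,0],[-0.25,0,0,0,0,0],[-0.32,0,0,0,0,0],[-0.4,0,0,0,0,0],[-0.4,0,0,0,0,0]])

```text
t: 24.05
position: [489.9, 163.2, 14.1]
tool_rot: [-0.041, 0.999, -0.0, 0.0]
force: [-0.9, 0.0, -0.0]
gripper_width: 17.9
finger_force: 49.1
```

```bash
python3 - <<'E'
from h import *
st(); jp(-80,0,12.7)
E
```

```text
jig x,y [-139.6     0.36] z 14.12 ang 4.66 F [-0.9  0.  -0. ] M [-0.01  0.05 -0.04] w 17.9 t 24.1
pos [489.9 163.2  14.1] ang 94.66 q [ 0.32  0.39 -0.4   0.78 -0.    0.24] tilt [-0. -0. -1.] t 24.05
 mm [-59.6  -0.3   1.4] units [-0.745 -0.004  0.018] turn -0.0003
```

Request:
step_arm(commands=[[-0.15,-0.004,0,0,0,0],[-0.3,-0.004,0,0,0,0],[-0.45,-0.004,0,0,0,0],[-0.58,-0.004,0.01,0,0,0],[-0.66,-0.004,0.02,0,0,0],[-0.68,-0.004,0.02,0,0,0],[-0.68,-0.004,0.02,0,0,0]])

```text
t: 24.92
position: [543.6, 167.2, 12.6]
tool_rot: [-0.041, 0.999, -0.0, -0.0]
force: [0.2, 0.4, -0.0]
gripper_width: 17.8
finger_force: 49.2
```

Request:
step_arm(commands=[[-0.03,0,0,0,0,0],[-0.06,0,0,0,0,0],[-0.08,0,0,0,0,0],[-0.1,0,0,0,0,0],[-0.1,0,0,0,0,0]])

```text
t: 25.55
position: [549.8, 167.8, 12.3]
tool_rot: [-0.041, 0.999, -0.0, -0.002]
force: [-7.4, 0.2, 4.4]
gripper_width: 17.4
finger_force: 49.7
```

Request:
step_arm(commands=[[-0.01,0,0,0,0,0],[-0.02,0,0,0,0,0],[-0.03,0,0,0,0,0],[-0.03,0,0,0,0,0]])

```text
t: 26.05
position: [549.9, 167.8, 12.0]
tool_rot: [-0.041, 0.999, -0.0, -0.004]
force: [-13.7, 0.1, 8.7]
gripper_width: 17.6
finger_force: 50.2
```

```bash
python3 - <<'E'
from h import *
st()
E
```

```text
jig x,y [-7.952e+01 -1.000e-02] z 11.95 ang 4.7 F [-13.7   0.1   8.7] M [ 0.1   2.9  -0.06] w 17.6 t 26.1
```

Request:
step_arm(commands=[[0.04,0,0,0,0,0],[0.04,0,0,0,0,0]])

```text
t: 26.3
position: [549.8, 167.7, 12.4]
tool_rot: [-0.041, 0.999, -0.0, -0.001]
force: [-5.2, -0.1, 2.6]
gripper_width: 17.7
finger_force: 49.4
```

Request:
step_arm(commands=[[0,0,0,0,0,0],[0,0,0,0,0,0],[0,0,0,0,0,0],[0,0,-0.2,0,0,0],[0,0,-0.6,0,0,0],[0,0,-1,0,0,0],[0,0,-1,0,0,0]], grip=0.36)

```text
t: 27.18
position: [552.9, 168.4, 96.2]
tool_rot: [-0.041, 0.999, 0.001, 0.003]
force: [0.1, -0.5, -0.6]
gripper_width: 30.8
finger_force: 0.0
```

Request:
step_arm(commands=[[0.1,-0.5,-0.2,0,0,0],[0.205,-1,-0.5,0,0,0]], grip=0.5)

```text
t: 27.42
position: [540.2, 86.1, 132.5]
tool_rot: [-0.041, 0.999, -0.0, -0.001]
force: [0.8, -0.8, -0.5]
gripper_width: 42.8
finger_force: 0.0
```

Request:
step_arm(commands=[[0.1,-0.5,0,0,0,0],[0.205,-1,0,0,0,0]])

```text
t: 27.68
position: [531.0, 4.5, 133.0]
tool_rot: [-0.041, 0.999, -0.0, 0.0]
force: [-0.2, -0.1, 0.2]
gripper_width: 42.6
finger_force: 0.0
```

Request:
step_arm(commands=[[0.1,-0.5,0,0,0,0],[0.205,-1,0,0,0,0]])

```text
t: 27.92
position: [520.9, -76.6, 132.6]
tool_rot: [-0.041, 0.999, -0.0, -0.0]
force: [-0.2, 0.4, 0.6]
gripper_width: 43.0
finger_force: 0.0
```

Request:
step_arm(commands=[[0.1,-0.5,0,0,0,0],[0.205,-1,0,0,0,0]])

```text
t: 28.18
position: [511.1, -157.7, 132.7]
tool_rot: [-0.041, 0.999, -0.0, -0.0]
force: [0.2, -0.3, 0.4]
gripper_width: 42.6
finger_force: 0.0
```

Request:
step_arm(commands=[[0.1,-0.5,0,0,0,0],[0.205,-1,0,0,0,0]])

```text
t: 28.42
position: [501.3, -238.8, 132.7]
tool_rot: [-0.041, 0.999, -0.0, -0.0]
force: [0.7, -0.5, -0.2]
gripper_width: 43.1
finger_force: 0.0
```

Request:
step_arm(commands=[[0.1,-0.5,0,0,0,0],[0.205,-1,0,0,0,0.015],[0.205,-1.0,0,0,0,0.034],[0.205,-1.0,0,0,0,0.034],[0.205,-1.0,0,0,0,0.034]])

```text
t: 29.05
position: [491.8, -318.1, 132.6]
tool_rot: [0.012, 1.0, 0.0, -0.0]
force: [-0.4, -0.9, 0.4]
gripper_width: 43.0
finger_force: 0.0
```

```bash
python3 - <<'E'
from h import *
c=cap('wrist','w7'); st()
for p in tabs(c): print(p)
c2=cap('top')
for p in tabs(c2): print('top',p)
c2=cap('side')
for p in tabs(c2): print('side',p)
tabplan(558.5,-322.5,-1.6,5)
E
```

```text
jig x,y [-177.16 -479.4 ] z 132.65 ang -1.35 F [-0.2  0.3  0.2] M [-0.01  0.01 -0.02] w 42.7 t 29.1
(np.float64(548.9), np.float64(-393.3), -5.5, 4111, (np.float64(204.0), np.float64(250.0)))
(np.float64(557.9), np.float64(-324.6), -1.5, 4549, (np.float64(275.0), np.float64(250.0)))
top (np.float64(771.6), np.float64(-161.6), -87.6, 3933, (np.float64(257.0), np.float64(121.0)))
top (np.float64(778.5), np.float64(61.4), -147.8, 4577, (np.float64(186.0), np.float64(118.0)))
side (np.float64(782.7), np.float64(62.3), 132.2, 5780, (np.float64(139.0), np.float64(287.0)))
side (np.float64(771.3), np.float64(-161.6), -86.7, 4455, (np.float64(176.0), np.float64(223.0)))
side (np.float64(557.7), np.float64(-320.1), -1.4, 4874, (np.float64(275.0), np.float64(187.0)))
side (np.float64(558.3), np.float64(-395.7), -9.8, 4905, (np.float64(279.0), np.float64(169.0)))
side (np.float64(591.7), np.float64(-779.9), -27.6, 4086, (np.float64(290.0), np.float64(91.0)))
side (np.float64(749.2), np.float64(-1134.6), -78.8, 3904, (np.float64(263.0), np.float64(36.0)))
pos [ 492.  -318.   132.7] ang 88.63 q [-0.57  0.39 -0.05  1.13 -0.   -0.55] tilt [-0. -0. -1.] t 29.2
 mm [  0.9  -2.6 127.7] units [ 0.012 -0.032  1.597] turn 0.0013
```

Request:
step_arm(commands=[[0.003,-0.056,0.4,0,0,0],[0.003,-0.056,0.8,0,0,0],[0.003,-0.056,0.8,0,0,0]])

```text
t: 29.58
position: [490.2, -321.7, 66.8]
tool_rot: [0.012, 1.0, 0.001, -0.002]
force: [-0.2, -0.5, 0.2]
gripper_width: 42.9
finger_force: 0.0
```

Request:
step_arm(commands=[[0,0,0.5,0,0,0],[0,0,0.75,0,0,0],[0,0,0.79,0,0,0],[0,0,0.79,0,0,0]])

```text
t: 30.08
position: [492.3, -323.4, 6.7]
tool_rot: [0.012, 1.0, -0.0, 0.001]
force: [0.1, 0.3, -0.0]
gripper_width: 42.8
finger_force: 0.0
```

Request:
step_arm(commands=[[0,0,0,0,0,0],[0,0,0,0,0,0],[0,0,0,0,0,0],[0,0,0,0,0,0],[0,0,0,0,0,0]], grip=0, squeeze=50)

```text
t: 30.7
position: [492.3, -323.5, 7.0]
tool_rot: [0.013, 1.0, -0.001, 0.001]
force: [-0.2, 0.3, 6.5]
gripper_width: 17.4
finger_force: 48.7
```

Request:
step_arm(commands=[[0,0,-0.3,0,0,0],[0,0,-0.78,0,0,0],[0,0,-0.78,0,0,0]])

```text
t: 31.08
position: [493.4, -324.3, 71.4]
tool_rot: [0.013, 1.0, -0.002, 0.003]
force: [0.1, -0.2, -1.6]
gripper_width: 17.6
finger_force: 48.9
```

Request:
step_arm(commands=[[0.04,0.45,0,0,0,0],[0.084,0.896,0,0,0,0]])

```text
t: 31.32
position: [486.3, -250.6, 67.6]
tool_rot: [0.013, 1.0, -0.0, -0.0]
force: [-1.0, 0.1, -1.1]
gripper_width: 17.7
finger_force: 48.9
```

Request:
step_arm(commands=[[0.04,0.45,0,0,0,0],[0.084,0.896,0,0,0,0]])

```text
t: 31.58
position: [481.4, -178.3, 67.6]
tool_rot: [0.013, 1.0, -0.0, -0.0]
force: [0.2, -0.3, -0.4]
gripper_width: 17.5
finger_force: 48.9
```

Request:
step_arm(commands=[[0.04,0.45,0,0,0,0],[0.084,0.896,0,0,0,0]])

```text
t: 31.82
position: [476.5, -106.4, 67.7]
tool_rot: [0.013, 1.0, -0.0, 0.0]
force: [0.7, 0.6, 0.3]
gripper_width: 17.2
finger_force: 48.9
```

Request:
step_arm(commands=[[0.04,0.45,0,0,0,0],[0.084,0.896,0,0,0,0]])

```text
t: 32.08
position: [471.6, -34.6, 67.7]
tool_rot: [0.013, 1.0, -0.0, 0.0]
force: [0.1, 0.3, -0.3]
gripper_width: 17.7
finger_force: 48.9
```

Request:
step_arm(commands=[[0.04,0.45,0,0,0,0],[0.084,0.896,0,0,0,0]])

```text
t: 32.33
position: [466.7, 37.2, 67.7]
tool_rot: [0.013, 1.0, -0.0, 0.0]
force: [0.5, -0.0, -0.4]
gripper_width: 17.7
finger_force: 48.9
```

Request:
step_arm(commands=[[0.04,0.45,0,0,0,0],[0.084,0.896,0,0,0,-0.015],[0.084,0.896,0,0,0,-0.034],[0.084,0.896,0,0,0,-0.034],[0.084,0.896,0,0,0,-0.034]])

```text
t: 32.95
position: [462.0, 107.6, 67.7]
tool_rot: [-0.04, 0.999, -0.0, -0.0]
force: [0.1, 0.1, -0.2]
gripper_width: 17.4
finger_force: 49.0
```

```bash
python3 - <<'E'
from h import *
st(); jp(-172,-52,13.5)
E
```

```text
jig x,y [-172.02  -52.75] z 67.69 ang 4.57 F [ 0.1  0.1 -0.2] M [-0.01  0.01 -0.02] w 17.4 t 33.0
pos [462.  107.6  67.7] ang 94.57 q [ 0.23  0.27 -0.42  0.88 -0.    0.15] tilt [ 0. -0. -1.] t 32.95
 mm [-0.   0.8 54.2] units [-0.     0.01   0.677] turn -0.0008
```

Request:
step_arm(commands=[[0,0.009,0.4,0,0,-0.001],[0,0.009,0.66,0,0,-0.001],[0,0.009,0.666,0,0,-0.001],[0,0.009,0.666,0,0,-0.001]])

```text
t: 33.45
position: [462.5, 108.4, 15.1]
tool_rot: [-0.042, 0.999, -0.0, 0.0]
force: [-0.1, -0.5, 0.5]
gripper_width: 17.3
finger_force: 49.0
```

Request:
step_arm(commands=[[-0.1,0,0,0,0,0],[-0.25,0,0,0,0,0],[-0.32,0,0,0,0,0],[-0.4,0,0,0,0,0],[-0.4,0,0,0,0,0]])

```text
t: 34.08
position: [494.4, 111.4, 14.4]
tool_rot: [-0.042, 0.999, -0.0, 0.0]
force: [0.9, 1.3, -0.2]
gripper_width: 17.4
finger_force: 49.0
```

```bash
python3 - <<'E'
from h import *
st(); jp(-80,-52,13)
E
```

```text
jig x,y [-139.42  -51.64] z 14.43 ang 4.84 F [ 0.9  1.3 -0.2] M [-0.02 -0.01 -0.03] w 17.4 t 34.1
pos [494.4 111.4  14.4] ang 94.84 q [ 0.22  0.38 -0.42  0.77 -0.    0.14] tilt [-0. -0. -1.] t 34.08
 mm [-59.4  -0.5   1.4] units [-0.743 -0.006  0.018] turn 0.0007
```

Request:
step_arm(commands=[[-0.15,-0.006,0,0,0,0],[-0.3,-0.006,0,0,0,0],[-0.45,-0.006,0,0,0,0],[-0.58,-0.006,0.01,0,0,0],[-0.66,-0.006,0.02,0,0,0],[-0.68,-0.006,0.02,0,0,0],[-0.68,-0.006,0.02,0,0,0]])

```text
t: 34.95
position: [548.2, 115.5, 12.9]
tool_rot: [-0.042, 0.999, -0.0, 0.0]
force: [-0.2, 0.0, 0.9]
gripper_width: 17.5
finger_force: 49.1
```

Request:
step_arm(commands=[[-0.03,0,0,0,0,0],[-0.06,0,0,0,0,0],[-0.08,0,0,0,0,0],[-0.1,0,0,0,0,0],[-0.1,0,0,0,0,0]])

```text
t: 35.58
position: [553.8, 115.9, 12.5]
tool_rot: [-0.042, 0.999, -0.0, -0.002]
force: [-8.4, 0.8, 5.7]
gripper_width: 17.3
finger_force: 49.8
```

Request:
step_arm(commands=[[-0.01,0,0,0,0,0],[-0.02,0,0,0,0,0],[-0.03,0,0,0,0,0],[-0.03,0,0,0,0,0]])

```text
t: 36.08
position: [553.8, 116.0, 12.2]
tool_rot: [-0.043, 0.999, -0.0, -0.004]
force: [-16.2, -0.4, 9.7]
gripper_width: 17.5
finger_force: 50.2
```

```bash
python3 - <<'E'
from h import *
st()
E
```

```text
jig x,y [-79.82 -51.95] z 12.15 ang 4.87 F [-16.2  -0.4   9.7] M [ 0.01  3.19 -0.02] w 17.5 t 36.1
```

Request:
step_arm(commands=[[0.04,0,0,0,0,0],[0.04,0,0,0,0,0]])

```text
t: 36.33
position: [553.8, 116.0, 12.6]
tool_rot: [-0.042, 0.999, -0.0, -0.001]
force: [-6.4, -0.0, 2.2]
gripper_width: 17.6
finger_force: 49.3
```

Request:
step_arm(commands=[[0,0,0,0,0,0],[0,0,0,0,0,0],[0,0,0,0,0,0],[0,0,-0.2,0,0,0],[0,0,-0.6,0,0,0],[0,0,-1,0,0,0],[0,0,-1,0,0,0]], grip=0.36)

```text
t: 37.2
position: [557.4, 116.5, 96.5]
tool_rot: [-0.042, 0.999, 0.0, 0.003]
force: [-0.0, -0.1, -0.6]
gripper_width: 30.9
finger_force: 0.0
```

Request:
step_arm(commands=[[0.1,-0.5,-0.2,0,0,0],[0.183,-0.889,-0.5,0,0,0]], grip=0.5)

```text
t: 37.45
position: [545.8, 43.1, 132.8]
tool_rot: [-0.043, 0.999, -0.0, -0.001]
force: [0.6, -0.4, 0.1]
gripper_width: 43.0
finger_force: 0.0
```

Request:
step_arm(commands=[[0.1,-0.5,0,0,0,0],[0.183,-0.889,0,0,0,0]])

```text
t: 37.7
position: [537.9, -29.5, 133.3]
tool_rot: [-0.042, 0.999, -0.0, 0.0]
force: [-0.1, 0.2, -1.0]
gripper_width: 42.8
finger_force: 0.0
```

Request:
step_arm(commands=[[0.1,-0.5,0,0,0,0],[0.183,-0.889,0,0,0,0]])

```text
t: 37.95
position: [529.2, -101.6, 133.0]
tool_rot: [-0.042, 0.999, -0.0, -0.0]
force: [0.4, -0.5, 0.4]
gripper_width: 42.6
finger_force: 0.0
```

Request:
step_arm(commands=[[0.1,-0.5,0,0,0,0],[0.183,-0.889,0,0,0,0]])

```text
t: 38.2
position: [520.6, -173.8, 132.9]
tool_rot: [-0.042, 0.999, -0.0, -0.0]
force: [1.2, -0.0, -0.8]
gripper_width: 42.6
finger_force: 0.0
```

Request:
step_arm(commands=[[0.1,-0.5,0,0,0,0],[0.183,-0.889,0,0,0,0]])

```text
t: 38.45
position: [512.0, -245.9, 132.9]
tool_rot: [-0.042, 0.999, -0.0, -0.0]
force: [-0.6, 0.8, 0.6]
gripper_width: 42.7
finger_force: 0.0
```

Request:
step_arm(commands=[[0.1,-0.5,0,0,0,0],[0.183,-0.889,0,0,0,0]])

```text
t: 38.7
position: [503.4, -318.0, 132.9]
tool_rot: [-0.042, 0.999, -0.0, -0.0]
force: [0.5, 0.6, 0.4]
gripper_width: 43.0
finger_force: 0.0
```

Request:
step_arm(commands=[[0.1,-0.5,0,0,0,0],[0.183,-0.889,0,0,0,0.03],[0.183,-0.889,0,0,0,0.08],[0.183,-0.889,0,0,0,0.08],[0.183,-0.889,0,0,0,0.08],[0.183,-0.889,0,0,0,0.08]])

```text
t: 39.45
position: [495.4, -388.2, 133.0]
tool_rot: [0.082, 0.997, -0.0, -0.0]
force: [0.4, -0.2, -0.1]
gripper_width: 42.7
finger_force: 0.0
```

```bash
python3 - <<'E'
from h import *
c=cap('wrist','w8'); st()
for p in tabs(c): print(p)
c2=cap('side')
for p in tabs(c2): print('side',p)
tabplan(560.5,-400,-9.6,5)
c2=cap('top','t8')
for p in tabs(c2): print('top',p)
E
```

```text
jig x,y [-179.37 -549.65] z 133.07 ang -9.43 F [0.1 0.7 0.4] M [ 0.01  0.02 -0.02] w 42.4 t 39.5
(np.float64(559.3), np.float64(-400.5), -9.5, 4509, (np.float64(278.0), np.float64(249.0)))
side (np.float64(568.3), np.float64(128.5), -85.3, 3306, (np.float64(221.0), np.float64(337.0)))
side (np.float64(782.7), np.float64(62.1), 132.4, 5760, (np.float64(140.0), np.float64(287.0)))
side (np.float64(771.4), np.float64(-161.6), -86.7, 4464, (np.float64(176.0), np.float64(223.0)))
side (np.float64(558.5), np.float64(-395.7), -9.7, 4881, (np.float64(279.0), np.float64(169.0)))
side (np.float64(595.8), np.float64(-889.7), -22.9, 4288, (np.float64(294.0), np.float64(73.0)))
pos [ 495.5 -388.3  133.1] ang 80.55 q [-0.66  0.46  0.07  1.18 -0.   -0.5 ] tilt [-0. -0. -1.] t 39.55
 mm [  1.4  -0.7 128.1] units [ 0.018 -0.009  1.601] turn 0.0008
top (np.float64(771.4), np.float64(-161.8), -87.9, 3942, (np.float64(257.0), np.float64(121.0)))
top (np.float64(778.5), np.float64(61.4), -147.8, 4577, (np.float64(186.0), np.float64(118.0)))
```

Request:
step_arm(commands=[[0.018,-0.01,0.4,0,0,0],[0.018,-0.01,0.8,0,0,0],[0.018,-0.01,0.8,0,0,0]])

```text
t: 39.98
position: [492.4, -387.9, 66.9]
tool_rot: [0.083, 0.997, 0.001, -0.002]
force: [0.2, 0.8, -0.2]
gripper_width: 42.3
finger_force: 0.0
```

Request:
step_arm(commands=[[0,0,0.5,0,0,0],[0,0,0.75,0,0,0],[0,0,0.795,0,0,0],[0,0,0.795,0,0,0]])

```text
t: 40.48
position: [494.4, -389.7, 6.7]
tool_rot: [0.083, 0.997, -0.0, 0.001]
force: [-0.1, 0.0, 0.7]
gripper_width: 43.0
finger_force: 0.0
```

Request:
step_arm(commands=[[0,0,0,0,0,0],[0,0,0,0,0,0],[0,0,0,0,0,0],[0,0,0,0,0,0],[0,0,0,0,0,0]], grip=0, squeeze=50)

```text
t: 41.1
position: [494.5, -389.8, 7.0]
tool_rot: [0.083, 0.997, -0.001, 0.001]
force: [-0.8, 0.0, 5.4]
gripper_width: 17.8
finger_force: 48.7
```

Request:
step_arm(commands=[[0,0,-0.3,0,0,0],[0,0,-0.78,0,0,0],[0,0,-0.78,0,0,0]])

```text
t: 41.48
position: [495.6, -390.7, 71.6]
tool_rot: [0.083, 0.997, -0.002, 0.003]
force: [-0.3, -0.0, -0.1]
gripper_width: 17.3
finger_force: 48.9
```

Request:
step_arm(commands=[[0.1,0.45,0,0,0,0],[0.21,0.906,0,0,0,0]])

```text
t: 41.72
position: [488.9, -314.3, 67.5]
tool_rot: [0.084, 0.996, -0.0, 0.0]
force: [0.1, -0.3, -0.3]
gripper_width: 17.6
finger_force: 48.9
```

Request:
step_arm(commands=[[0.1,0.45,0,0,0,0],[0.21,0.906,0,0,0,0]])

```text
t: 41.98
position: [484.4, -239.5, 67.6]
tool_rot: [0.083, 0.997, -0.0, -0.0]
force: [0.8, 0.1, -1.1]
gripper_width: 17.0
finger_force: 48.9
```

Request:
step_arm(commands=[[0.1,0.45,0,0,0,0],[0.21,0.906,0,0,0,0]])

```text
t: 42.22
position: [479.8, -165.2, 67.6]
tool_rot: [0.083, 0.997, -0.0, 0.0]
force: [0.5, -0.2, 0.2]
gripper_width: 17.6
finger_force: 48.9
```

Request:
step_arm(commands=[[0.1,0.45,0,0,0,0],[0.21,0.906,0,0,0,0]])

```text
t: 42.48
position: [475.3, -91.0, 67.7]
tool_rot: [0.083, 0.997, -0.0, 0.0]
force: [-0.4, 0.2, -1.1]
gripper_width: 17.3
finger_force: 48.9
```

Request:
step_arm(commands=[[0.1,0.45,0,0,0,0],[0.21,0.906,0,0,0,0]])

```text
t: 42.72
position: [470.8, -16.7, 67.7]
tool_rot: [0.083, 0.997, -0.0, 0.0]
force: [1.0, 0.0, -0.5]
gripper_width: 17.2
finger_force: 48.9
```

Request:
step_arm(commands=[[0.1,0.45,0,0,0,0],[0.21,0.906,0,0,0,-0.03],[0.21,0.906,0,0,0,-0.079],[0.21,0.906,0,0,0,-0.079],[0.21,0.906,0,0,0,-0.079],[0.21,0.906,0,0,0,-0.079]])

```text
t: 43.48
position: [466.5, 55.9, 67.7]
tool_rot: [-0.039, 0.999, -0.0, 0.0]
force: [0.0, -0.9, -0.9]
gripper_width: 17.7
finger_force: 49.0
```

```bash
python3 - <<'E'
from h import *
st(); jp(-172,-104,13.5)
c=cap('wrist')
h=cv2.cvtColor(c['frame'],cv2.COLOR_RGB2HSV); print(((h[200:350,230:330,1]<70)&(h[200:350,230:330,2]>120)).sum())
E
```

```text
jig x,y [-171.74 -104.62] z 67.7 ang 4.51 F [ 0.  -0.9 -0.9] M [0.02 0.03 0.03] w 17.7 t 43.5
pos [466.5  55.9  67.7] ang 94.51 q [ 0.12  0.26 -0.43  0.88 -0.    0.04] tilt [ 0. -0. -1.] t 43.48
 mm [ 0.3  0.6 54.2] units [0.003 0.008 0.678] turn -0.0011
3303
```

Request:
step_arm(commands=[[0,0.006,0.4,0,0,-0.001],[0,0.006,0.66,0,0,-0.001],[0,0.006,0.666,0,0,-0.001],[0,0.006,0.666,0,0,-0.001]])

```text
t: 44.02
position: [466.9, 56.7, 15.0]
tool_rot: [-0.042, 0.999, -0.0, 0.0]
force: [-0.0, 0.3, -0.1]
gripper_width: 17.4
finger_force: 49.0
```

Request:
step_arm(commands=[[-0.1,0,0,0,0,0],[-0.25,0,0,0,0,0],[-0.32,0,0,0,0,0],[-0.4,0,0,0,0,0],[-0.4,0,0,0,0,0]])

```text
t: 44.65
position: [498.8, 59.6, 14.3]
tool_rot: [-0.042, 0.999, -0.0, 0.0]
force: [-0.1, 0.3, -1.0]
gripper_width: 17.6
finger_force: 49.0
```

```bash
python3 - <<'E'
from h import *
st(); jp(-80,-104,13)
E
```

```text
jig x,y [-139.25 -103.57] z 14.34 ang 4.85 F [-0.1  0.3 -1. ] M [0.02 0.03 0.01] w 17.6 t 44.6
pos [498.8  59.6  14.3] ang 94.85 q [ 0.12  0.37 -0.43  0.77 -0.    0.03] tilt [-0. -0. -1.] t 44.65
 mm [-59.3  -0.6   1.3] units [-0.741 -0.007  0.017] turn 0.0008
```

Request:
step_arm(commands=[[-0.15,-0.006,0,0,0,0],[-0.3,-0.006,0,0,0,0],[-0.45,-0.006,0,0,0,0],[-0.58,-0.006,0.01,0,0,0],[-0.66,-0.006,0.02,0,0,0],[-0.68,-0.006,0.02,0,0,0],[-0.68,-0.006,0.02,0,0,0]])

```text
t: 45.52
position: [552.6, 63.7, 12.8]
tool_rot: [-0.042, 0.999, -0.0, 0.0]
force: [0.3, -0.4, 0.4]
gripper_width: 17.5
finger_force: 49.1
```

Request:
step_arm(commands=[[-0.03,0,0,0,0,0],[-0.06,0,0,0,0,0],[-0.08,0,0,0,0,0],[-0.1,0,0,0,0,0],[-0.1,0,0,0,0,0]])

```text
t: 46.15
position: [558.3, 64.2, 12.4]
tool_rot: [-0.042, 0.999, -0.0, -0.002]
force: [-8.1, -1.3, 4.3]
gripper_width: 17.5
finger_force: 49.7
```

Request:
step_arm(commands=[[-0.01,0,0,0,0,0],[-0.02,0,0,0,0,0],[-0.03,0,0,0,0,0],[-0.03,0,0,0,0,0]])

```text
t: 46.65
position: [558.3, 64.2, 12.1]
tool_rot: [-0.042, 0.999, -0.0, -0.004]
force: [-15.0, -0.8, 9.6]
gripper_width: 17.7
finger_force: 50.3
```

```bash
python3 - <<'E'
from h import *
st()
E
```

```text
jig x,y [ -79.56 -103.88] z 12.11 ang 4.86 F [-15.   -0.8   9.6] M [-0.12  3.09 -0.04] w 17.7 t 46.6
```

Request:
step_arm(commands=[[0.04,0,0,0,0,0],[0.04,0,0,0,0,0]])

```text
t: 46.9
position: [558.3, 64.2, 12.5]
tool_rot: [-0.042, 0.999, -0.0, -0.001]
force: [-6.9, -0.2, 3.0]
gripper_width: 17.8
finger_force: 49.3
```

Request:
step_arm(commands=[[0,0,0,0,0,0],[0,0,0,0,0,0],[0,0,0,0,0,0],[0,0,-0.2,0,0,0],[0,0,-0.6,0,0,0],[0,0,-1,0,0,0],[0,0,-1,0,0,0]], grip=0.36)

```text
t: 47.78
position: [561.8, 64.5, 96.4]
tool_rot: [-0.042, 0.999, 0.0, 0.003]
force: [0.5, 0.2, -0.2]
gripper_width: 30.7
finger_force: 0.0
```

Request:
step_arm(commands=[[-0.3,0.4,-0.5,0,0,0],[-0.5,0.8,-1,0,0,0],[-0.5,0.8,-1,0,0,0]], grip=0.5)

```text
t: 48.15
position: [596.4, 133.8, 175.7]
tool_rot: [-0.043, 0.999, 0.001, 0.003]
force: [-0.1, -0.8, -0.5]
gripper_width: 42.6
finger_force: 0.0
```

Request:
step_arm(commands=[[-0.3,0.3,-0.3,0,0,0],[-0.5,0.6,-0.7,0,0,0],[-0.5,0.6,-0.7,0,0,0],[-0.5,0.6,-0.7,0,0,0],[-0.5,0.6,-0.7,0,0,0]])

```text
t: 48.78
position: [629.1, 181.7, 227.6]
tool_rot: [-0.042, 0.999, -0.0, -0.001]
force: [-0.2, 0.5, 0.3]
gripper_width: 42.7
finger_force: 0.0
```

```bash
python3 - <<'E'
from h import *
st(); c=cap('wrist','w9'); t=cap('top','t9'); s=cap('side','s9')
# bodies behind the bridge: expected top front edge (jig x=30, z=16), bridge back edge jig x=-22
h=cv2.cvtColor(c['frame'],cv2.COLOR_RGB2HSV)
m=((h[...,1]<75)&(h[...,2]>60)).astype(np.uint8)
for k in cv2.findContours(m,cv2.RETR_EXTERNAL,cv2.CHAIN_APPROX_NONE)[0]:
    if cv2.contourArea(k)<150: continue
    P=ray(c,k[:,0],16)[:,:2]-J; x,y=P@JX,P@JY
    if abs(y.mean())<170 and -110<x.mean()<40: print('jig x',x.min().round(1),x.max().round(1),np.percentile(x,90).round(1),'y',y.min().round(1),y.max().round(1))
w=np.hstack([c['frame'][90:310,:],]); cv2.imwrite('pics/v9.png',w[:,:,::-1])
a=cv2.resize(t['frame'][60:300,60:380],None,fx=1.25,fy=1.25); b=cv2.resize(s['frame'],None,fx=.71,fy=.71)
o=np.zeros((600,800,3),np.uint8); o[:a.shape[0],:a.shape[1]]=a; o[:b.shape[0],400:400+b.shape[1]]=b[:,:400]; q=c['frame'][100:380]; o[310:310+280,:560]=q
cv2.imwrite('pics/v9.png',o[:,:,::-1])
E
```

```text
jig x,y [0.61 7.33] z 227.56 ang 4.81 F [-0.2  0.5  0.3] M [ 0.02  0.04 -0.03] w 42.7 t 48.8
jig x -21.8 29.7 29.7 y 29.6 74.7
jig x -21.7 29.8 28.6 y -23.3 22.5
jig x -21.6 30.0 29.9 y -73.8 -29.3
jig x -21.5 28.9 28.8 y -125.6 -81.3
jig x -99.1 -40.0 -40.0 y 29.4 74.1
jig x -100.0 -39.8 -39.9 y -24.9 19.4
jig x -99.9 -39.7 -39.8 y -74.0 -28.5
jig x -99.7 -39.6 -40.7 y -125.5 -79.5
```

View pics/v9.png

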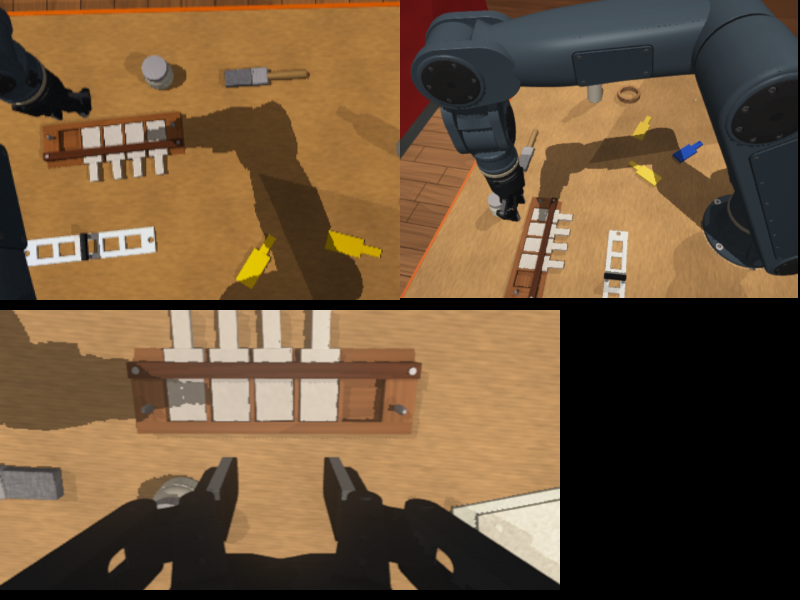

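The view shows all four plaques' bodies filling lanes −104, −52, 0 and +52 to the stop, with tabs ending at jig x ≈ −100. No other white paddle remains. The plate still lies flat at (90,245) of the composite, so I fetch it.

Request:
step_arm(commands=[[0.4,0.1,0,0,0,0],[0.788,0.223,0,0,0,0]])

```text
t: 49.18
position: [564.8, 194.7, 228.2]
tool_rot: [-0.042, 0.999, -0.0, -0.0]
force: [0.5, -0.7, 0.6]
gripper_width: 42.3
finger_force: 0.0
```

Request:
step_arm(commands=[[0.4,0.1,0,0,0,0],[0.788,0.223,0,0,0,0]])

```text
t: 49.42
position: [500.1, 207.3, 228.7]
tool_rot: [-0.042, 0.999, -0.0, -0.0]
force: [-0.2, -0.0, 0.6]
gripper_width: 43.1
finger_force: 0.0
```

Request:
step_arm(commands=[[0.4,0.1,0.3,0,0,0],[0.788,0.223,0.65,0,0,0]])

```text
t: 49.68
position: [436.1, 219.9, 176.6]
tool_rot: [-0.042, 0.999, 0.0, 0.001]
force: [0.9, 0.3, 0.8]
gripper_width: 43.0
finger_force: 0.0
```

Request:
step_arm(commands=[[0.4,0.1,0.3,0,0,0],[0.788,0.223,0.65,0,0,0],[0.788,0.223,0.65,0,0,0],[0.788,0.223,0.65,0,0,0]])

```text
t: 50.18
position: [373.6, 232.7, 125.5]
tool_rot: [-0.042, 0.999, 0.0, 0.001]
force: [0.1, -0.2, -0.3]
gripper_width: 42.4
finger_force: 0.0
```

```bash
python3 - <<'E'
from h import *
plan(371.8,231.8,19,94.86)
c=cap('wrist'); f=c['frame']; h=cv2.cvtColor(f,cv2.COLOR_RGB2HSV).astype(int)
roi=np.zeros(f.shape[:2],bool); roi[60:330]=1
ks,hi=cv2.findContours(cv2.morphologyEx((roi&(h[...,1]<60)&(h[...,2]>70)).astype(np.uint8),cv2.MORPH_OPEN,np.ones((3,3))),cv2.RETR_CCOMP,cv2.CHAIN_APPROX_NONE)
for k,q in zip(ks,hi[0]):
    if cv2.contourArea(k)>100:
        r=cv2.minAreaRect(ray(c,k[:,0],5)[:,:2].astype(np.float32)); print(q[3],k[:,0].min(0),k[:,0].max(0),np.round(np.r_[r[0],r[1],r[2]],1))
E
```

```text
pos [373.6 232.7 125.5] ang 94.86 q [ 0.56  0.16 -0.4   1.01 -0.    0.47] tilt [-0.001  0.    -1.   ] t 50.17
 mm [  2.   -0.8 106.5] units [ 0.025 -0.01   1.331] turn -0.0
-1 [330 248] [353 289] [428.3 296.3  45.   13.5  23.5]
-1 [207 248] [231 289] [438.1 179.7  13.1  45.   75.5]
-1 [100 168] [459 234] [370.6 232.   59.9 309.3   4.9]
3 [436 195] [450 209] [358.4 375.4  11.6  12.4  53.2]
3 [110 194] [123 209] [382.4  88.5  11.4  13.2  86.6]
3 [374 185] [417 219] [362.1 334.   30.9  36.8   4.9]
3 [316 184] [359 219] [366.  282.8  31.8  37.5   4.9]
3 [200 184] [242 219] [374.4 180.3  31.9  37.2   3. ]
3 [141 184] [185 218] [378.7 129.7  30.8  36.9   4.9]
```

Request:
step_arm(commands=[[0.025,-0.01,0.4,0,0,0],[0.025,-0.01,0.7,0,0,0],[0.025,-0.01,0.7,0,0,0]])

```text
t: 50.6
position: [371.1, 231.0, 68.3]
tool_rot: [-0.042, 0.999, -0.0, -0.001]
force: [0.2, -1.0, -0.4]
gripper_width: 42.7
finger_force: 0.0
```

Request:
step_arm(commands=[[0,0,0.3,0,0,0],[0,0,0.6,0,0,0],[0,0,0.63,0,0,0],[0,0,0.63,0,0,0]])

```text
t: 51.1
position: [371.8, 231.9, 19.5]
tool_rot: [-0.042, 0.999, 0.0, 0.001]
force: [-0.4, -0.8, 0.2]
gripper_width: 42.9
finger_force: 0.0
```

Request:
step_arm(commands=[[0,0,0,0,0,0],[0,0,0,0,0,0],[0,0,0,0,0,0],[0,0,0,0,0,0],[0,0,0,0,0,0]], grip=0, squeeze=80)

```text
t: 51.72
position: [371.5, 231.8, 19.5]
tool_rot: [-0.042, 0.999, 0.0, 0.001]
force: [-1.7, -1.8, 8.2]
gripper_width: 12.5
finger_force: 78.5
```

Request:
step_arm(commands=[[0,0,-0.3,0,0,0],[0,0,-0.7,0,0,0],[0,0,-1,0,0,0],[0,0,-1,0,0,0],[0,0,-1,0,0,0]])

```text
t: 52.35
position: [370.4, 231.2, 97.7]
tool_rot: [-0.042, 0.999, -0.0, -0.0]
force: [-0.5, -0.3, -2.5]
gripper_width: 12.2
finger_force: 78.8
```

```bash
cat > pl.py <<'E'
from h import *
# plate centre in the hand: holes (and windows) at plate top height
c=cap('wrist'); o=ctrl.get_obs(); f=c['frame']; h=cv2.cvtColor(f,cv2.COLOR_RGB2HSV).astype(int)
z=o['position'][2]-19+5
ks,hi=cv2.findContours(cv2.morphologyEx(((h[...,1]<60)&(h[...,2]>70)).astype(np.uint8),cv2.MORPH_OPEN,np.ones((3,3))),cv2.RETR_CCOMP,cv2.CHAIN_APPROX_NONE)
for k,q in zip(ks,hi[0]):
    if cv2.contourArea(k)>100 and q[3]>=0:
        r=cv2.minAreaRect(ray(c,k[:,0],z)[:,:2].astype(np.float32)); m=R.from_quat(o['tool_rot']).as_matrix()[:2,:2]
        print(k[:,0].min(0),k[:,0].max(0),'in tool axes',np.round((np.array(r[0])-o['position'][:2])@m,1),np.round(r[1],1))
st(); jp(13,0,55)
E
python3 pl.py
```

```text
[530 240] [549 259] in tool axes [  1.7 142.4] [11.2 10.2]
[ 11 239] [ 30 259] in tool axes [   1.6 -142.2] [11.9  9.4]
[430 224] [501 274] in tool axes [  1.7 101.4] [29.4 35. ]
[339 224] [407 274] in tool axes [ 1.6 50.8] [29.4 36.1]
[ 60 224] [130 274] in tool axes [   1.5 -101.1] [29.4 35.5]
[153 223] [222 274] in tool axes [  1.8 -50.4] [30.  36.7]
jig x,y [-253.39   77.84] z 97.44 ang 4.85 F [ 0.2 -0.7 -3.2] M [-0.04  0.03  0.03] w 12.3 t 52.4
pos [370.2 231.1  97.4] ang 94.85 q [ 0.56  0.18 -0.45  0.94 -0.    0.47] tilt [ 0.001 -0.001 -1.   ] t 52.4
 mm [-266.3  -78.4   42.1] units [-3.328 -0.981  0.527] turn 0.0008
```

Request:
step_arm(commands=[[-0.3,-0.1,0,0,0,0],[-0.833,-0.245,0,0,0,0],[-0.833,-0.245,0,0,0,0]])

```text
t: 52.78
position: [441.0, 217.2, 97.2]
tool_rot: [-0.041, 0.999, -0.0, -0.0]
force: [-0.5, -0.3, -2.7]
gripper_width: 12.6
finger_force: 78.7
```

Request:
step_arm(commands=[[-0.4,-0.1,0,0,0,0],[-0.833,-0.245,0,0,0,0]])

```text
t: 53.02
position: [506.3, 203.5, 97.3]
tool_rot: [-0.043, 0.999, -0.0, -0.001]
force: [1.3, 0.2, -2.7]
gripper_width: 12.0
finger_force: 78.7
```

Request:
step_arm(commands=[[-0.4,-0.1,0,0,0,0],[-0.833,-0.245,0,0,0,0]])

```text
t: 53.28
position: [574.6, 189.6, 97.0]
tool_rot: [-0.043, 0.999, -0.0, -0.001]
force: [0.1, 0.1, -2.1]
gripper_width: 12.2
finger_force: 78.7
```

Request:
step_arm(commands=[[-0.4,-0.1,0,0,0,0],[-0.7,-0.2,0,0,0,0.0008],[-0.833,-0.245,0,0,0,0.0008],[-0.833,-0.245,0,0,0,0.0008],[-0.833,-0.245,0,0,0,0.0008]])

```text
t: 53.9
position: [641.8, 176.1, 98.1]
tool_rot: [-0.041, 0.999, -0.0, -0.001]
force: [-0.2, -0.1, -2.4]
gripper_width: 12.5
finger_force: 78.7
```

```bash
python3 pl.py; python3 -c "
from h import *
cap('wrist','w10')"
```

```text
[530 239] [549 259] in tool axes [  2.3 141.7] [11.4 10.2]
[ 11 239] [ 30 259] in tool axes [   2.2 -141.8] [11.8  9.4]
[430 224] [501 274] in tool axes [  2.3 100.9] [29.3 34.8]
[339 224] [407 274] in tool axes [ 2.2 50.5] [29.3 36. ]
[155 224] [222 274] in tool axes [  2.2 -50.4] [29.3 36.5]
[ 60 224] [131 274] in tool axes [   2.1 -100.8] [29.3 35.3]
jig x,y [12.96  0.84] z 98.4 ang 4.74 F [-0.4 -0.1 -3. ] M [-0.05  0.02  0.03] w 12.1 t 54.0
pos [641.9 176.2  98.4] ang 94.74 q [0.27 0.54 0.11 1.14 0.   0.19] tilt [ 0.001 -0.    -1.   ] t 53.95
 mm [-0.1 -0.8 43.4] units [-0.001 -0.01   0.542] turn 0.0001
```

View pics/w10.png

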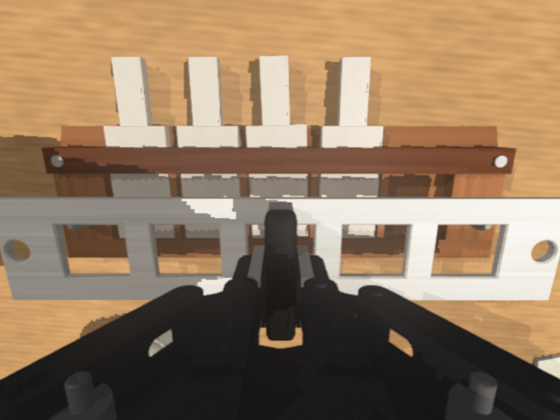

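The plaques remain home, and the plate is level above the jig with its holes at (17,250) and (542,250). I lower it to just above the pins.

Request:
step_arm(commands=[[-0.002,-0.01,0.25,0,0,0],[-0.002,-0.01,0.45,0,0,0],[-0.002,-0.01,0.47,0,0,0],[-0.002,-0.01,0.47,0,0,0],[-0.002,-0.01,0.47,0,0,0]])

```text
t: 54.62
position: [643.7, 175.3, 61.5]
tool_rot: [-0.041, 0.999, 0.0, 0.001]
force: [0.3, -0.0, -2.1]
gripper_width: 12.5
finger_force: 78.7
```

```bash
python3 -c "
from h import *
st(); jp(13.3,0,38)
c=cap('wrist','w11')
# dark/steel pin tips through the holes?
f=c['frame']; a=f[215:285,0:60]; b=f[215:285,500:560]; cv2.imwrite('pics/h11.png',cv2.resize(np.hstack([a,b])[:,:,::-1],None,fx=6,fy=6,interpolation=cv2.INTER_CUBIC))
print(proj(c,[[*(J+13*JX+s*146*JY),38] for s in (-1,1)]).round(1))"
```

```text
jig x,y [14.62 -0.23] z 61.51 ang 4.71 F [ 0.3 -0.  -2.1] M [ 0.02 -0.   -0.03] w 12.5 t 54.6
pos [643.7 175.3  61.5] ang 94.71 q [ 0.27  0.57  0.06  1.06 -0.    0.18] tilt [-0.001  0.    -1.   ] t 54.62
 mm [ 1.3  0.2 23.5] units [0.017 0.003 0.294] turn -0.0
[[ 27.9 243.5]
 [533.1 243.8]]
```

View pics/h11.png

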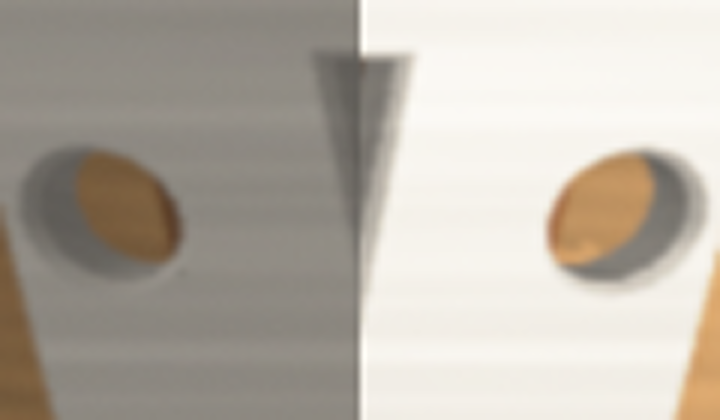

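The holes look symmetric and the pins are hidden by the slant. I correct by 1.3 mm and seat the plate slowly, watching the force.

Request:
step_arm(commands=[[0.017,0.003,0,0,0,0],[0.017,0.003,0.05,0,0,0],[0.017,0.003,0.1,0,0,0],[0.017,0.003,0.14,0,0,0],[0.017,0.003,0.14,0,0,0]])

```text
t: 55.3
position: [641.6, 175.1, 49.1]
tool_rot: [-0.041, 0.999, -0.0, -0.0]
force: [0.8, -1.2, -2.8]
gripper_width: 12.4
finger_force: 78.7
```

```bash
python3 -c "
from h import *
st(); jp(13.3,0,38)"
```

```text
jig x,y [12.55 -0.2 ] z 49.12 ang 4.7 F [ 0.8 -1.2 -2.8] M [ 0.01 -0.03  0.03] w 12.4 t 55.3
pos [641.6 175.1  49.1] ang 94.7 q [ 0.27  0.58  0.04  1.04 -0.    0.18] tilt [ 0.001 -0.    -1.   ] t 55.3
 mm [-0.8  0.2 11.1] units [-0.009  0.002  0.139] turn -0.0
```

Request:
step_arm(commands=[[-0.006,0.002,0.03,0,0,0],[-0.006,0.002,0.06,0,0,0],[-0.006,0.002,0.09,0,0,0],[-0.006,0.002,0.12,0,0,0],[-0.006,0.002,0.135,0,0,0],[-0.006,0.002,0.135,0,0,0]])

```text
t: 56.05
position: [642.4, 175.4, 38.8]
tool_rot: [-0.041, 0.999, -0.0, -0.0]
force: [0.2, 0.3, -2.5]
gripper_width: 12.3
finger_force: 78.8
```

```bash
python3 -c "
from h import *
st(); jp(13,0,38)"
```

```text
jig x,y [13.33  0.03] z 38.8 ang 4.7 F [ 0.2  0.3 -2.5] M [-0.02  0.03 -0.03] w 12.3 t 56.0
pos [642.4 175.4  38.8] ang 94.7 q [ 0.27  0.59  0.03  1.01 -0.    0.18] tilt [ 0. -0. -1.] t 56.05
 mm [ 0.3 -0.   0.8] units [ 0.004 -0.     0.01 ] turn -0.0
```

Request:
step_arm(commands=[[0,0,0.005,0,0,0],[0,0,0.01,0,0,0],[0,0,0.01,0,0,0]])

```text
t: 56.42
position: [642.4, 175.5, 38.6]
tool_rot: [-0.041, 0.999, 0.0, 0.0]
force: [-3.3, -1.0, 5.8]
gripper_width: 11.9
finger_force: 79.7
```

Request:
step_arm(commands=[[0,0,0.01,0,0,0],[0,0,0.01,0,0,0],[0,0,0.01,0,0,0],[0,0,0.01,0,0,0],[0,0,0.01,0,0,0]], grip=0.5)

```text
t: 57.05
position: [642.4, 175.4, 37.2]
tool_rot: [-0.041, 0.999, -0.0, -0.0]
force: [0.8, 0.6, -0.7]
gripper_width: 42.7
finger_force: 0.0
```

Request:
step_arm(commands=[[0,0,-0.2,0,0,0],[0,0,-0.5,0,0,0],[0,0,-1,0,0,0],[0,0,-1,0,0,0]])

```text
t: 57.55
position: [644.6, 176.0, 122.0]
tool_rot: [-0.041, 0.999, 0.001, 0.003]
force: [-0.3, 0.2, -0.9]
gripper_width: 42.5
finger_force: 0.0
```

Request:
step_arm(commands=[[0,0,-0.5,0,0,0],[0,0,-1,0,0,0],[0,0,-1,0,0,0]])

```text
t: 57.92
position: [643.8, 175.8, 200.8]
tool_rot: [-0.041, 0.999, 0.001, 0.003]
force: [-0.9, -0.6, -0.5]
gripper_width: 42.6
finger_force: 0.0
```

Request:
step_arm(commands=[[0,0,-0.3,0,0,0],[0,0,-0.4,0,0,0],[0,0,-0.4,0,0,0],[0,0,-0.4,0,0,0]])

```text
t: 58.42
position: [642.0, 175.3, 228.0]
tool_rot: [-0.041, 0.999, -0.0, -0.001]
force: [-0.8, -1.1, 0.0]
gripper_width: 43.1
finger_force: 0.0
```

```bash
python3 - <<'E'
from h import *
st(); c=cap('wrist','w12'); f=c['frame']; h=cv2.cvtColor(f,cv2.COLOR_RGB2HSV).astype(int)
roi=np.zeros(f.shape[:2],bool); roi[166:225,100:460]=1
rect(c,roi&(h[...,1]<60)&(h[...,2]>65),24)
for z in (24,):
    pass
m=((h[...,1]<75)&(h[...,2]>60)).astype(np.uint8); m[150:]=0
for k in cv2.findContours(m,cv2.RETR_EXTERNAL,cv2.CHAIN_APPROX_NONE)[0]:
    if cv2.contourArea(k)<150: continue
    P=ray(c,k[:,0],16)[:,:2]-J; x,y=P@JX,P@JY
    if abs(y.mean())<170: print('tabs jig x',x.min().round(1),x.max().round(1),'y',y.min().round(1),y.max().round(1))
s=cap('side')
o=np.zeros((600,780,3),np.uint8); o[:300,:]=cv2.resize(f[90:240,100:490],(780,300)); o[300:,:560]=cv2.resize(s['frame'][180:420,80:304],(560,600))[0:300]; 
o[300:,:]=0; q=s['frame'][270:420,130:330]; q=cv2.resize(q,(400,300)); o[300:,:400]=q; o[300:,400:780]=cv2.resize(cap('top')['frame'][60:210,80:270],(380,300))
cv2.imwrite('pics/v12.png',o[:,:,::-1])
E
```

```text
jig x,y [ 1.292e+01 -1.000e-02] z 228.01 ang 4.7 F [-0.8 -1.1  0. ] M [-0.02 -0.05 -0.03] w 43.1 t 58.4
[144 166] [417 215] [645.41 176.01  57.52 309.49   4.75]
tabs jig x -99.8 -39.6 y 28.9 74.2
tabs jig x -99.7 -39.6 y -73.9 -28.4
tabs jig x -99.7 -39.5 y -125.8 -79.9
tabs jig x -100.7 -39.6 y -24.1 20.0
```

View pics/v12.png

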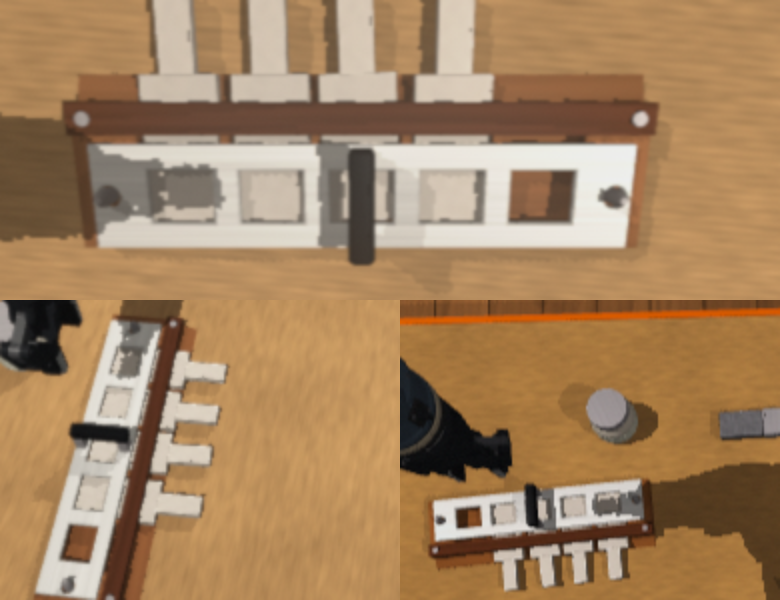

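The plate sits flush over both pins, the four plaques show in their windows, and the tabs all stick out equally. One tab reads about 1 mm longer, so I check that below pixel level.

```bash
python3 - <<'E'
from h import *
c=cap('wrist'); g=c['frame'].astype(float)[...,2]  # blue: white vs wood
for l in (52,0,-52,-104):
    e=[]; b=[]
    for dy in np.arange(-7,7.1,1):
        xs=np.arange(-115,-85,.1); p=proj(c,[[*(J+x*JX+(l+dy)*JY),16] for x in xs]).astype(np.float32)
        v=cv2.remap(g.astype(np.float32),p[:,0].reshape(1,-1),p[:,1].reshape(1,-1),cv2.INTER_LINEAR)[0]
        t=(v[:40].mean()+v[-80:].mean())/2; e.append(xs[np.argmax(v>t)])
    print(l,np.round(np.percentile(e,[10,50,90]),2))
E
```

```text
52 [-100.3 -100.3 -100.2]
0 [-100.76 -100.5   -99.94]
-52 [-100.3 -100.3 -100.2]
-104 [-100.2 -100.2 -100.1]
```

All four are home to within about 0.2 mm.

```bash
python3 -c "
from h import *
print(ctrl.close_job())"
```

```text
the job is handed in; nothing more can be done
None
```

The job is done and handed in at about 58 s: all four white plaques are home against the stop in their own lanes (−104, −52, 0, +52), the stencil plate is back flush over both pins and released, and the arm touched none of the bottle, paint jar, brush or tape.

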